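Free the keeper board of a brush setting tray with a pick

TASK

The glue has set: take the slim straight pick from the tool block, put its tip down into the U-shaped gap round the keeper board at one rear end, and run it slowly (no faster than about 5 cm a second) along the gap to the other rear end in one pass, without lifting it out, so that it swings all six brass turn-buttons clear of the board. Touch the tray and its buttons with nothing but the pick, then stand the pick back in its hole in the block, lift the keeper board off by its grip bar and lay it flat, pad down, on the bare worktop beside the tray. Leave the other tools, the bottle and the cans standing where they are.

Things in the scene. Friction and masses are not known exactly. Their poses are not given: they have to be found in the camera images.
- tray: Low beech setting tray for brushes, 126 x 168 x 34 mm (x, y, z), screwed down. Origin: centre of its underside; x points to its rear (away from the robot at yaw 0), y to its left. A rim, top at z = 34 mm, runs round left, front and right; the rear wall is a comb, through which the black handles of four brushes stick out 43 mm. The keeper board lies in it; six brass turn-buttons on the rim hold it.
- gap_left_end (a point): Rear end of the gap's left leg. The gap is the open U-shaped seam between rim and keeper board, 10 mm wide, 8 mm deep, its middle line running straight from gap_left_end to gap_left_corner, gap_right_corner and gap_right_end. These four points lie on its wooden floor (tray z = 26 mm, tray x, y = 40, 65 mm). The gap goes on 11 mm behind this point, to the rear wall.
- gap_left_corner (a point): Left front corner of the gap's middle line, on the gap's floor (tray x, y = -44, 65 mm).
- gap_right_corner (a point): Right front corner of the gap's middle line, on the gap's floor (tray x, y = -44, -65 mm).
- gap_right_end (a point): Rear end of the gap's right leg, on the gap's floor (tray x, y = 40, -65 mm); the gap goes on 11 mm behind it.
- keeper: Keeper board: loose plywood plate 88 x 120 x 8 mm, 5 mm cork pad under it, beech grip bar on top, about 120 g. Origin: centre of the pad's underside; plate z = 5 to 13 mm, bar z = 13 to 35 mm. At the start it lies in the tray (origin at tray x, y, z = 5, 0, 21 mm, same axes), its plate's top flush with the rim, with 1.5 mm play; it lifts straight up once all buttons are clear of it.
- keeper_grip (a point): Centre of the keeper's grip bar, which is 18 mm thick (keeper's x), 60 mm long (keeper's y) and 22 mm high; the plate is 13 mm below this point.
- pick: Straight steel pick with a plain slim cylindrical light-wood handle; loose, about 60 g, round about its z axis. Origin at the tip, z up along the tool. Straight shank 5.5 mm thick up to z = 45 mm, brass collar 22 mm wide to z = 49 mm, handle 16 mm thick from z = 49 to 125 mm. At the start it stands in one of the tool block's three holes, its collar on the block's top, its tip 10 mm above the worktop.
- pick_tip (a point): Rounded tip of the pick's shank (the pick's origin).
- tool_block: Brown wooden tool block 170 x 46 x 55 mm (x along its length, y, z), fixed. Origin: centre of its underside, z up. Three vertical through holes 13 mm wide at x = -60, 0 and +60 mm, y = 0, each holding one tool; which tool stands in which hole varies.
- awl: Awl with a bulbous dark wooden handle, 28 mm wide and 61 mm long, standing in the tool block; same shank and collar as the pick. Origin at its tip, z up. Loose, stays where it is.
- driver: Screwdriver with a black plastic handle, 24 mm wide and 71 mm long, standing in the tool block; same shank and collar as the pick. Origin at its tip, z up. Loose, stays where it is.
- glue_bottle: White squeeze bottle with a red nozzle, 52 mm wide, 158 mm tall, standing behind the tray, to the left. Origin: centre of its underside. Loose bystander.
- tin_can: Open tin can, 73 mm wide, 85 mm tall, standing in front of the tray, to the left. Origin: centre of its underside. Loose bystander.
- oil_can: Small oil can, 62 mm body 68 mm tall, thin bent spout up to 147 mm which leans over its own -y side by 39 mm; stands behind the tray. Origin: about the middle of its underside (the body's centre lies 8 mm to its +y). Loose bystander.
- clear_patch (a point): Middle of a stretch of worktop between the tray and the tool block, about 160 x 160 mm, that is always free; z = 0 is the worktop.
- button_left_rear (a joint): Angle of the brass turn-button on the tray's left rim pivoted at tray x, y = (0.014, 0.076) m: 22 mm reach from the pivot, 9 mm wide, 0.5 to 3.5 mm above the rim's top. 0: square across the gap, 6 mm over the keeper. Turns either way to 1.6 rad (along the rim), positive anticlockwise from above; stays where left (friction, about 1 N). Clear of the keeper beyond 1.0 rad either way.
- button_left_front (a joint): Angle of the brass turn-button on the tray's left rim pivoted at tray x, y = (-0.022, 0.076) m: 22 mm reach from the pivot, 9 mm wide, 0.5 to 3.5 mm above the rim's top. 0: square across the gap, 6 mm over the keeper. Turns either way to 1.6 rad (along the rim), positive anticlockwise from above; stays where left (friction, about 1 N). Clear of the keeper beyond 1.0 rad either way.
- button_front_left (a joint): Angle of the brass turn-button on the tray's front rim pivoted at tray x, y = (-0.055, 0.028) m: 22 mm reach from the pivot, 9 mm wide, 0.5 to 3.5 mm above the rim's top. 0: square across the gap, 6 mm over the keeper. Turns either way to 1.6 rad (along the rim), positive anticlockwise from above; stays where left (friction, about 1 N). Clear of the keeper beyond 1.0 rad either way.
- button_front_right (a joint): Angle of the brass turn-button on the tray's front rim pivoted at tray x, y = (-0.055, -0.028) m: 22 mm reach from the pivot, 9 mm wide, 0.5 to 3.5 mm above the rim's top. 0: square across the gap, 6 mm over the keeper. Turns either way to 1.6 rad (along the rim), positive anticlockwise from above; stays where left (friction, about 1 N). Clear of the keeper beyond 1.0 rad either way.
- button_right_front (a joint): Angle of the brass turn-button on the tray's right rim pivoted at tray x, y = (-0.022, -0.076) m: 22 mm reach from the pivot, 9 mm wide, 0.5 to 3.5 mm above the rim's top. 0: square across the gap, 6 mm over the keeper. Turns either way to 1.6 rad (along the rim), positive anticlockwise from above; stays where left (friction, about 1 N). Clear of the keeper beyond 1.0 rad either way.
- button_right_rear (a joint): Angle of the brass turn-button on the tray's right rim pivoted at tray x, y = (0.014, -0.076) m: 22 mm reach from the pivot, 9 mm wide, 0.5 to 3.5 mm above the rim's top. 0: square across the gap, 6 mm over the keeper. Turns either way to 1.6 rad (along the rim), positive anticlockwise from above; stays where left (friction, about 1 N). Clear of the keeper beyond 1.0 rad either way.

How it is judged:
By the outcome, as a careful person would: the job done as asked, in the order asked, and still so for the second after the job is handed in, with the robot touching nothing.
It also fails if it takes over 72 s, if anything falls off the work surface, if the arm or the gripper's body presses on something with over 40 N, if the wrist force passes 120 N, or if a joint passes its speed limit or range.

ROBOT

A 7-joint arm with a two-finger parallel gripper is mounted at the origin on a cart in front of the work surface, level with it; the furniture and walls round the work are solid. World frame = base frame: x ahead of the robot, y to its left, z up, the work surface at z = 0. Lengths are in mm, angles in rad, forces in N, time in s.
With the tool pointing down it reaches from about 425 to 1025 mm from the base axis. Payload 9.4 kg.
Tool frame: the origin (TCP) lies midway between the tips of the shut fingers; the grasp point (between the pads) lies behind it (bot.hold_point_z is the z of the grasp point in the tool frame, in mm); z points along the fingers, y is the line along which they close (so a half turn about z gives the same grasp; the last joint's range is limited). The gripper opens to 93 mm and grips with 3 to 60 N. Pads are 15 mm wide; open, the fingers measure 128 mm over their backs; the gripper's body (75 mm by 188 mm) begins 65 mm behind the grasp point.
Start: joints at [-1.338, 0.599, -0.003, 1.599, 0.002, 0.943, -0.08], TCP at [221.034, 690.484, 218.618] pointing down, gripper open.
Joint ranges: [-2.57, 2.57], [-0.35, 1.97], [-1.29, 1.29], [0.11, 2.56], [-1.05, 4.19], [0.11, 1.86], [-2.63, 2.63]. Speed limits (rad/s): [2.22, 2.22, 3.01, 3.01, 3.14, 3.14, 3.14].

INTERFACE

Orientations are given as a unit quaternion [w, x, y, z].
In Python, from cell import bot gives the robot as it stands.
- The arm moves only by the tool move_arm, never from a script. Its argument "plan" is a list of rows, each an object of numbers: "tx", "ty", "tz": the shift along the world's x, y, z in cm; "rx", "ry", "rz": the turn, a rotation vector about the world's x, y, z in rad; "grip": the opening, from -1 (shut) to 1 (fully open), so that 0 is half open. A call has 1 to 5 rows; each row shifts and turns the commanded pose from where the row before left it; what a row does not reach is not made up. A row lasts 1/8 s, in which the tool goes at most 62.5 mm and 10.7 degrees, less where a joint would pass 70% of its speed; a pose out of reach is approached as far as the arm can. A call with a gripper value outside its range is refused whole. The fingers move at their own pace and stop on an object; "force" is the grip in N (left out, the last holds). Time passes only in rows, so rows that do not move let the fingers close. It gives the time, the measured TCP pose, the force, the opening and the grip force at its end, in the units of the state.
- bot.get_obs(): the state, without advancing time (a new reading comes with each control period).
- bot.get_image(name): name is "scene" or "top" or "wrist"; returns the picture (384x512x3 uint8, red, green, blue); there is no depth.
- bot.calibration(name): a dict with "vertical_fov" (degrees; the focal length in pixels is half the picture's height over the tangent of half this angle, whatever the lens; pixels are square), "cx", "cy" (the principal point, pixels), "position" and "attitude" of the camera in the world; the wrist camera has in their place "mount" (4x4, takes a point from camera to tool coordinates, whose origin is the TCP and whose axes are the flange's). Camera axes: x right, y down, z forward; pixel columns grow to the right and rows downward; lengths in mm; the calibration is good to about 2 mm. The wrist camera is an equidistant fisheye: a pixel r from the principal point sees the ray r / f radians off the axis. A picture is of the moment at which its call begins: read the wrist's pose just before it. calibration takes no time and is no camera call.
- bot.job_done(): hands the job in; it is judged then, once.
Trained networks look in the newest picture that a camera, given by its name, has taken for a name from the list of things; names that differ only in an ending like _2 or _b are one class to them, and where a whole thing is asked for, a point or a joint stands for the part that bears it (a point fixed in the world has none). Each returns a list of dicts, best first, with "confidence" (0 to 1); they miss things now and then, are a little off and sometimes report something else, mostly with a low value. They report only what shows in the picture. A call takes as long as a camera call.
- bot.silhouettes(camera, target): "mask" (384x512 bool, what is visible of it) and "position" ([column, row] in pixels, amid what is visible of it).
The state is a dict: "t": time; "qpos": joint angles; "dq": joint speeds; "tau": joint torques, N m; "position": TCP position; "tcp_rot": TCP orientation; "wrist_force": force on the tool from outside, world axes, zero at the start; "moment": the same for the moment, N m; "grip_width": finger opening in mm; "grasp_force": force on a finger pad.
Only numpy, scipy, OpenCV 4.12 (cv2) and the standard library are available. Lean on these libraries where they do the work, as an engineer would, in place of code of your own. Each camera call takes 0.05 s, during which the arm holds its last target. There are 200 camera calls.

## Working session

There is one attempt and no reset: what is moved stays moved. The work goes in short steps, Python scripts to look and compute and a tool call to move; the robot and the scene stay as the last step left them, time stands still between calls to the robot, and variables do not carry over. Pictures are saved under pics/ and viewed, at most 10 in all, crops included, and the job is handed in when it is done.

Besides the shell and the picture viewer there is one more tool, called after "Emit:" as name([rows], argument=value, ...), one row to a line, values as JSON. move_arm: Moves the arm, as the interface text tells. Its arguments: {"type":"object","properties":{"plan":{"type":"array"},"force":{"type":"number"}},"required":["plan"]}

```bash
ls; mkdir -p pics; cat > h.py <<'E'
import numpy as np, cv2
from cell import bot
from scipy.spatial.transform import Rotation as R
def pic(c,fn):
    im=bot.get_image(c); cv2.imwrite(fn,im[:,:,::-1]); return im
E
python3 - <<'E'
from h import *
o=bot.get_obs(); print({k:np.round(v,3) for k,v in o.items()}, bot.hold_point_z)
for c in("scene","top","wrist"): print(c,bot.calibration(c))
a=pic("scene","pics/s0.png");b=pic("top","pics/t0.png")
for n in["tray","keeper","pick","tool_block","awl","driver","glue_bottle","tin_can","oil_can","button_left_rear"]:
  for c in("scene","top"):
    print(n,c,[(round(d["confidence"],2),np.round(d["position"]),int(d["mask"].sum())) for d in bot.silhouettes(c,n)][:6])
E
```

```text
pics
{'t': np.float64(0.0), 'qpos': array([-1.338,  0.6  , -0.003,  1.6  ,  0.002,  0.943, -0.08 ]), 'dq': array([ 0.   , -0.002,  0.001,  0.001, -0.   , -0.001, -0.001]), 'tau': array([-2.0000e-03, -7.6507e+01,  1.4970e+00, -2.5235e+01, -5.2000e-02,
        1.7000e-02,  0.0000e+00]), 'position': array([220.896, 690.027, 217.786]), 'tcp_rot': array([-0.   ,  0.154,  0.988, -0.001]), 'wrist_force': array([-0.56 ,  0.408,  0.568]), 'moment': array([ 0.043,  0.022, -0.014]), 'grasp_force': np.float64(0.0), 'grip_width': np.float64(93.152)} -18.8
scene {'vertical_fov': 53.963816969745444, 'cx': 256.73077521664675, 'cy': 191.9443499328188, 'position': array([-74.1253709 , 649.86418042, 448.49699431]), 'attitude': array([ 0.22962913, -0.34599497,  0.77349787, -0.47880997])}
top {'vertical_fov': 45.974646641388475, 'cx': 260.2472980540905, 'cy': 187.1098514760999, 'position': array([ 385.38703235,  154.46576038, 1198.34360045]), 'attitude': array([ 0.03672614, -0.69664233,  0.7149537 , -0.04671043])}
wrist {'vertical_fov': 65.70646984690485, 'cx': 254.79841203463926, 'cy': 190.5883161593347
[... 702 characters left out ...]
ol_block scene [(0.84, array([174., 250.]), 2475), (0.15, array([306., 184.]), 658)]
tool_block top [(0.83, array([172., 196.]), 1173)]
awl scene [(0.56, array([170., 215.]), 345)]
awl top []
driver scene [(0.8, array([190., 230.]), 495)]
driver top [(0.39, array([322., 201.]), 1565)]
glue_bottle scene [(0.72, array([221., 185.]), 939)]
glue_bottle top [(0.94, array([246., 143.]), 439)]
tin_can scene [(0.69, array([319., 233.]), 1740), (0.43, array([302., 195.]), 1201)]
tin_can top [(0.76, array([269., 257.]), 698)]
oil_can scene [(0.96, array([252., 177.]), 528)]
oil_can top [(0.75, array([302., 132.]), 455)]
button_left_rear scene []
button_left_rear top [(0.16, array([323., 199.]), 1706)]
```

```bash
python3 - <<'E'
import cv2
a=cv2.imread("pics/s0.png")[140:300,110:380];b=cv2.imread("pics/t0.png")[100:300,120:390]
a=cv2.resize(a,None,fx=2.9,fy=1.8*1.0) if 0 else cv2.resize(a,None,fx=2,fy=2)
cv2.imwrite("pics/s0c.png",a); cv2.imwrite("pics/t0c.png",cv2.resize(b,None,fx=2.9,fy=2.9,interpolation=cv2.INTER_CUBIC))
E
```

```text
(no output)
```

View pics/s0c.png

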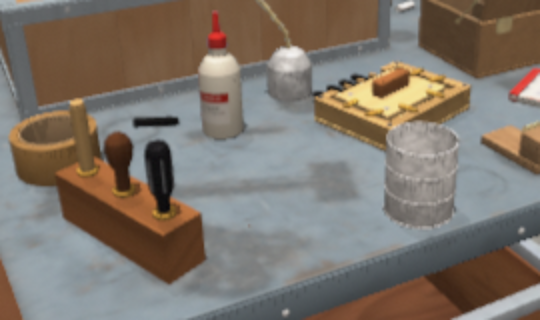

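View pics/t0c.png

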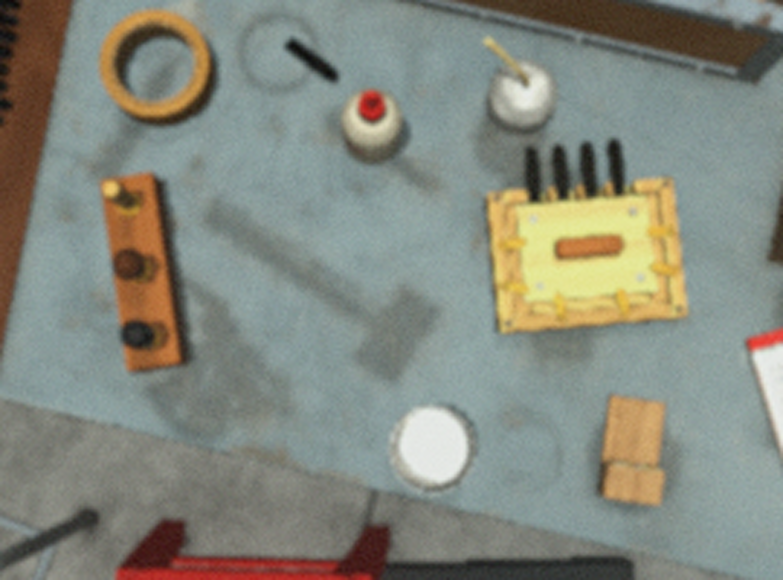

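The pick (slim light handle) stands in the block's rear-left hole, crop (112,190) in the top view. The tray is at the right with all six buttons across the gap, and nothing else is close to it.

```bash
cat >> h.py <<'E'
def cam(c,o=None):
    k=bot.calibration(c); f=192/np.tan(np.radians(k["vertical_fov"])/2)
    if c=="wrist":
        o=o or bot.get_obs(); q=o["tcp_rot"]; r=R.from_quat([q[1],q[2],q[3],q[0]]).as_matrix(); M=k["mount"]
        return k,f,r@M[:3,:3],o["position"]+r@M[:3,3]
    q=k["attitude"]; return k,f,R.from_quat([q[1],q[2],q[3],q[0]]).as_matrix(),k["position"]
def ray(c,uv,z,o=None):
    k,f,r,p=cam(c,o); d=np.array([(uv[0]-k["cx"])/f,(uv[1]-k["cy"])/f,1.])
    if c=="wrist":
        t=np.hypot(d[0],d[1]); s=np.sin(t)/max(t,1e-9); d=np.array([d[0]*s,d[1]*s,np.cos(t)])
    d=r@d; return p+d*(z-p[2])/d[2]
def proj(c,P,o=None):
    k,f,r,p=cam(c,o); d=r.T@(np.asarray(P,float)-p)
    if c=="wrist":
        n=np.hypot(d[0],d[1]); t=np.arctan2(n,d[2]); return np.array([k["cx"]+f*t*d[0]/n,k["cy"]+f*t*d[1]/n])
    return np.array([k["cx"]+f*d[0]/d[2],k["cy"]+f*d[1]/d[2]])
E
python3 - <<'E'
from h import *
bot.get_image("top")
for n,z in(("tool_block",55),("tray",34),("keeper",34),("pick",135),("glue_bottle",158),("tin_can",85),("oil_can",68)):
    d=bot.silhouettes("top",n)
    if not d: print(n,"none");continue
    pts=np.argwhere(d[0]["mask"])[:,::-1]
    w=np.array([ray("top",p,z)[:2] for p in pts],np.float32)
    print(n,d[0]["confidence"],"c",ray("top",d[0]["position"],z)[:2].round(1),"rect",cv2.minAreaRect(w), "ext",w.min(0).round(),w.max(0).round())
# manual from crop
for n,uv,z in[("picktop",(112,190),135),("awl",(128,264),120),("driver",(136,335),130),("b1",(103,183),55),("b2",(155,174),55),("b3",(184,361),55),("b4",(130,370),55),("t_rl",(488,195),34),("t_rr",(673,180),34),("t_fr",(689,314),34),("t_fl",(502,331),34)]:
    print(n,ray("top",(uv[0]/2.9+120,uv[1]/2.9+100),z).round(1))
E
```

```text
tool_block 0.78 c [507.6 359.4] rect ((511.23553466796875, 366.6379089355469), (174.06723022460938, 54.10076141357422), 8.313323974609375) ext [423. 331.] [597. 401.]
tray 0.67 c [478.5 -30.1] rect ((516.8357543945312, -24.13690185546875), (126.38768768310547, 172.54949951171875), 3.506071090698242) ext [ 451. -111.] [584.  63.]
keeper 0.56 c [517.5 -21.9] rect ((522.8746337890625, -23.758556365966797), (88.1273422241211, 119.86492156982422), 3.7235219478607178) ext [476. -85.] [569.  37.]
pick 0.66 c [559.2 369.7] rect ((562.8629150390625, 370.64801025390625), (35.43207931518555, 18.34493064880371), 54.90082931518555) ext [551. 355.] [575. 384.]
glue_bottle 0.69 c [609.4 170.6] rect ((612.2015380859375, 164.00711059570312), (46.89310836791992, 64.39068603515625), 88.64966583251953) ext [580. 140.] [645. 187.]
tin_can 0.74 c [347.1 125.1] rect ((349.24505615234375, 120.08946228027344), (68.24942016601562, 69.83732604980469), 88.47077178955078) ext [314.  86.] [384. 154.]
oil_can 0.75 c [660.7  36.6] rect ((664.2857055664062, 31.60097885131836), (84.78276824951172, 62.2841911315918), 0.49946045875549316) ext [622.   0.] [706.  63.]
picktop [569.  377.4 135. ]
awl [509.4 367.5 120. ]
driver [450.1 359.1 130. ]
b1 [589.2 402.1  55. ]
b2 [596.1 356.4  55. ]
b3 [431.1 332.   55. ]
b4 [424.5 378.7  55. ]
t_rl [573.6  61.7  34. ]
t_rr [ 583.1 -105.6   34. ]
t_fr [ 461.9 -113.8   34. ]
t_fl [451.1  53.4  34. ]
```

Emit:
move_arm([
  {"tx": 4.3,"ty": -3.9,"rz": 0.06,"grip": 0.3},
  {"tx": 4.3,"ty": -3.9,"rz": 0.06,"grip": 0.3},
  {"tx": 4.3,"ty": -3.9,"rz": 0.06,"grip": 0.3},
  {"tx": 4.3,"ty": -3.9,"rz": 0.06,"grip": 0.3},
  {"tx": 4.3,"ty": -3.9,"rz": 0.06,"grip": 0.3},
])

```text
schema error: expected keys tx, ty, tz, rx, ry, rz, grip
```

Emit:
move_arm([
  {"tx": 4.3,"ty": -3.9,"rz": 0.06,"grip": 0.3},
  {"tx": 4.3,"ty": -3.9,"rz": 0.06,"grip": 0.3},
  {"tx": 4.3,"ty": -3.9,"rz": 0.03,"grip": 0.3},
  {"grip": 0.3},
  {"grip": 0.3},
])

```text
schema error: expected keys tx, ty, tz, rx, ry, rz, grip
```

```bash
python3 - <<'E'
from h import *
o=bot.get_obs(); print(o["t"],o["position"],R.from_quat(o["tcp_rot"][[1,2,3,0]]).as_matrix().round(3).tolist(),o["grip_width"],o["qpos"].round(2),o["wrist_force"])
im=pic("wrist","pics/w1.png")
P=[569.6,376]
for z in(135,59): cv2.circle(im,tuple(int(v) for v in proj("wrist",P+[z],o)),3,(255,0,0),1)
cv2.imwrite("pics/w1.png",im[:,:,::-1])
for n,z in(("pick",135),("tool_block",55)):
  for d in bot.silhouettes("wrist",n)[:2]:
    pts=np.argwhere(d["mask"])[:,::-1]
    w=np.array([ray("wrist",p,z,o)[:2] for p in pts],np.float32)
    print(n,d["confidence"],d["position"],cv2.minAreaRect(w),pts.min(0),pts.max(0))
E
```

```text
1.5 [221.035581   690.49793826 218.62103111] [[-0.952, 0.305, 0.0], [0.305, 0.952, 0.0], [-0.0, 0.0, -1.0]] 93.33594437490129 [-1.34  0.6  -0.    1.6   0.    0.94 -0.08] [-0.74714046 -0.14776276  0.25315139]
```

View pics/w1.png

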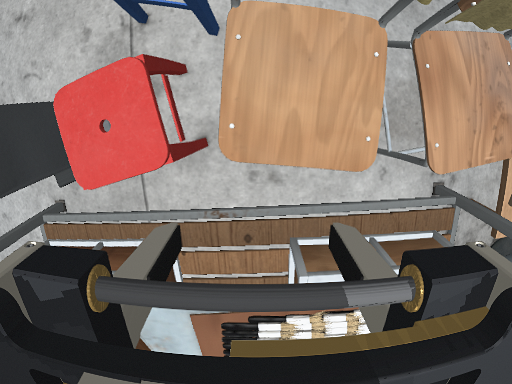

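The wrist view shows only floor and shelves, with the fingertips near (175,230) and (345,230), because the move was refused. Each row needs all seven keys.

Emit:
move_arm([
  {"tx": 4.3,"ty": -3.9,"tz": 0,"rx": 0,"ry": 0,"rz": 0.06,"grip": 0.3},
  {"tx": 4.3,"ty": -3.9,"tz": 0,"rx": 0,"ry": 0,"rz": 0.06,"grip": 0.3},
  {"tx": 4.3,"ty": -3.9,"tz": 0,"rx": 0,"ry": 0,"rz": 0.06,"grip": 0.3},
  {"tx": 4.3,"ty": -3.9,"tz": 0,"rx": 0,"ry": 0,"rz": 0.06,"grip": 0.3},
  {"tx": 4.3,"ty": -3.9,"tz": 0,"rx": 0,"ry": 0,"rz": 0.06,"grip": 0.3},
])

```text
t: 2.28
position: [437.4, 494.2, 218.8]
tcp_rot: [0.0, 0.004, 1.0, 0.0]
wrist_force: [-0.2, -0.5, -0.1]
grip_width: 60.9
grasp_force: 0.0
```

Emit:
move_arm([
  {"tx": 4.3,"ty": -3.9,"tz": 0,"rx": 0,"ry": 0,"rz": 0.06,"grip": 0.3},
  {"tx": 4.3,"ty": -3.9,"tz": 0,"rx": 0,"ry": 0,"rz": 0.06,"grip": 0.3},
  {"tx": 4.3,"ty": -3.9,"tz": 0,"rx": 0,"ry": 0,"rz": 0.03,"grip": 0.3},
  {"tx": 0,"ty": 0,"tz": 0,"rx": 0,"ry": 0,"rz": 0,"grip": 0.3},
  {"tx": 0,"ty": 0,"tz": 0,"rx": 0,"ry": 0,"rz": 0,"grip": 0.3},
])

```text
t: 2.9
position: [564.7, 378.8, 218.5]
tcp_rot: [-0.0, -0.07, 0.998, 0.0]
wrist_force: [0.1, 0.7, -0.2]
grip_width: 60.5
grasp_force: 0.0
```

```bash
cat > look.py <<'E'
from h import *
import sys
o=bot.get_obs(); print(o["t"],o["position"],R.from_quat(o["tcp_rot"][[1,2,3,0]]).as_matrix().round(3).tolist(),o["grip_width"],o["qpos"].round(2),o["wrist_force"].round(1))
fn=sys.argv[1]
im=pic("wrist",fn).copy()
P=[569.6,376]
for z in(135,59): cv2.circle(im,tuple(int(v) for v in proj("wrist",P+[z],o)),3,(255,0,0),1)
cv2.imwrite(fn,im[:,:,::-1])
for n,z in(("pick",135),("tool_block",55)):
  for d in bot.silhouettes("wrist",n)[:2]:
    pts=np.argwhere(d["mask"])[:,::-1]
    w=np.array([ray("wrist",p,z,o)[:2] for p in pts],np.float32)
    print(n,d["confidence"],d["position"],cv2.minAreaRect(w),pts.min(0),pts.max(0))
E
python3 look.py pics/w2.png
```

```text
2.9 [564.65895193 378.81293946 218.54636285] [[-0.99, -0.139, -0.001], [-0.139, 0.99, 0.001], [0.0, 0.001, -1.0]] 60.49864489041915 [-0.59  0.55 -0.12  1.7   0.08  0.9   0.96] [ 0.1  0.7 -0.2]
pick 0.95 [252.0, 192.4] ((561.10791015625, 379.1878662109375), (32.09623336791992, 13.955228805541992), 8.50532341003418) [247 174] [263 209]Traceback (most recent call last):
  File "look.py", line 12, in <module>
    w=np.array([ray("wrist",p,z,o)[:2] for p in pts],np.float32)
                ~~~^^^^^^^^^^^^^^^
  File "h.py", line 13, in ray
    k,f,r,p=cam(c,o); d=np.array([(uv[0]-k["cx"])/f,(uv[1]-k["cy"])/f,1.])
            ~~~^^^^^
  File "h.py", line 7, in cam
    k=bot.calibration(c); f=192/np.tan(np.radians(k["vertical_fov"])/2)
ValueError: time passes only in moves, steps and waits
```

View pics/w2.png

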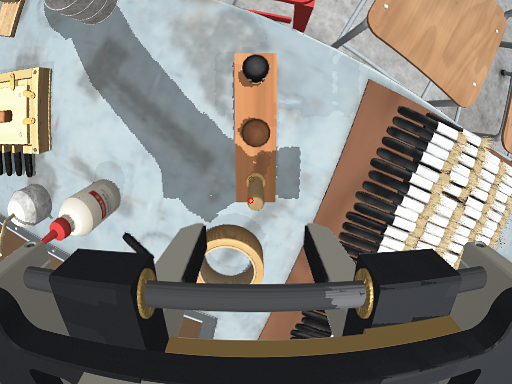

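The pick spans pixels (247..263, 174..209), a few px from my prediction (red dots), so I'll refine it with a model fit.

```bash
sed -i 's/    k=bot.calibration(c); f=/    k=K(c); f=/; s/^def pic/import functools\nK=functools.lru_cache(None)(bot.calibration)\ndef pic/' h.py
cat >> h.py <<'E'
def circ(x,y,z,r): return [(x+r*np.cos(a),y+r*np.sin(a),z) for a in np.linspace(0,6.28,24)]
def hull(c,pts,o,s=8):
    p=np.array([proj(c,q,o) for q in pts]); m=np.zeros((384,512),np.uint8)
    cv2.fillConvexPoly(m,cv2.convexHull(np.round(p*16).astype(np.int32)),1,shift=4); return m>0
E
python3 - <<'E'
from h import *
from scipy.optimize import minimize
o=bot.get_obs(); im=bot.get_image("wrist"); cv2.imwrite("pics/w2raw.png",im[:,:,::-1]); o2=bot.get_obs()
print(o["t"],o["position"],o2["position"])
d=bot.silhouettes("wrist","pick")[0]; m=d["mask"]
b=bot.silhouettes("wrist","tool_block")
def cost(v):
    h=hull("wrist",circ(v[0],v[1],135,8)+circ(v[0],v[1],59,8),o); return (h^m).sum()/ (h|m).sum()
best=min(((cost((x,y)),x,y) for x in np.arange(556,582,1.) for y in np.arange(366,392,1.)));print(d["confidence"],m.sum(),best)
B=b[0]["mask"]; pts=np.argwhere(B)[:,::-1]
w=np.array([ray("wrist",p,55,o)[:2] for p in pts],np.float32); print("block",b[0]["confidence"],cv2.minAreaRect(w))
E
python3 -c "
import cv2;a=cv2.imread('pics/w2raw.png')[30:230,200:320];cv2.imwrite('pics/w2c.png',cv2.resize(a,None,fx=3,fy=3,interpolation=cv2.INTER_CUBIC))"
```

```text
3.05 [563.64892805 380.15264775 218.67263763] [563.7509203  380.04549793 218.70542461]
0.74 568 (np.float64(0.10526315789473684), np.float64(569.0), np.float64(380.0))
block 0.65 ((528.2119140625, 61.805084228515625), (7.955888271331787, 23.066072463989258), 10.019923210144043)
```

View pics/w2c.png

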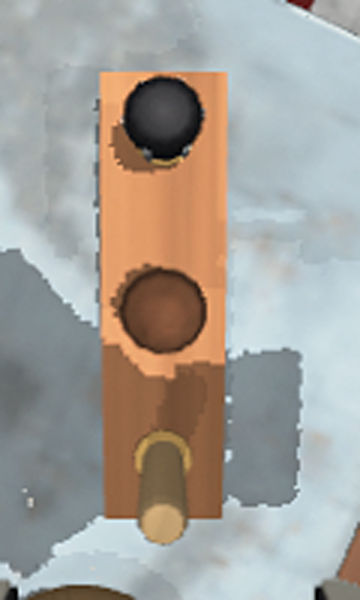

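The top disc is at raw pixel (254,204) and the collar at (254,183), so the pick is at about (569, 380). The axes line up, so I'll descend and grip.

Emit:
move_arm([
  {"tx": 0.5,"ty": -0.05,"tz": -3,"rx": 0,"ry": 0,"rz": 0,"grip": 0.3},
  {"tx": 0,"ty": 0,"tz": -4,"rx": 0,"ry": 0,"rz": 0,"grip": 0.3},
  {"tx": 0,"ty": 0,"tz": -4,"rx": 0,"ry": 0,"rz": 0,"grip": 0.3},
  {"tx": 0,"ty": 0,"tz": -3.2,"rx": 0,"ry": 0,"rz": 0,"grip": 0.3},
  {"tx": 0,"ty": 0,"tz": 0,"rx": 0,"ry": 0,"rz": 0,"grip": 0.3},
])

```text
t: 3.82
position: [568.4, 377.6, 74.4]
tcp_rot: [-0.002, -0.071, 0.998, -0.001]
wrist_force: [-0.4, 0.1, -0.4]
grip_width: 60.2
grasp_force: 0.0
```

Emit:
move_arm([
  {"tx": 0,"ty": 0,"tz": 0,"rx": 0,"ry": 0,"rz": 0,"grip": -0.5},
  {"tx": 0,"ty": 0,"tz": 0,"rx": 0,"ry": 0,"rz": 0,"grip": -0.8},
  {"tx": 0,"ty": 0,"tz": 0,"rx": 0,"ry": 0,"rz": 0,"grip": -0.8},
  {"tx": 0,"ty": 0,"tz": 0,"rx": 0,"ry": 0,"rz": 0,"grip": -0.8},
], force=15)

```text
t: 4.32
position: [570.3, 378.1, 77.4]
tcp_rot: [0.0, -0.07, 0.998, 0.0]
wrist_force: [-0.1, -0.9, -0.7]
grip_width: 24.9
grasp_force: 0.0
```

Emit:
move_arm([
  {"tx": 0,"ty": 0,"tz": 0,"rx": 0,"ry": 0,"rz": 0,"grip": -0.9},
  {"tx": 0,"ty": 0,"tz": 0,"rx": 0,"ry": 0,"rz": 0,"grip": -1},
  {"tx": 0,"ty": 0,"tz": 0,"rx": 0,"ry": 0,"rz": 0,"grip": -1},
], force=40)

```text
t: 4.7
position: [570.2, 378.1, 77.0]
tcp_rot: [0.0, -0.07, 0.998, 0.0]
wrist_force: [0.0, -0.1, 3.3]
grip_width: 15.6
grasp_force: 40.0
```

Emit:
move_arm([
  {"tx": 0,"ty": 0,"tz": 1,"rx": 0,"ry": 0,"rz": 0,"grip": -1},
  {"tx": 0,"ty": 0,"tz": 2,"rx": 0,"ry": 0,"rz": 0,"grip": -1},
  {"tx": 0,"ty": 0,"tz": 3.5,"rx": 0,"ry": 0,"rz": 0,"grip": -1},
  {"tx": 0,"ty": -1,"tz": 3.5,"rx": 0,"ry": 0,"rz": 0,"grip": -1},
  {"tx": -0.6,"ty": -3,"tz": 0,"rx": 0,"ry": 0,"rz": 0,"grip": -1},
])

```text
t: 5.32
position: [565.4, 340.2, 181.0]
tcp_rot: [0.003, -0.071, 0.997, 0.002]
wrist_force: [-0.7, -1.7, -1.0]
grip_width: 15.3
grasp_force: 40.0
```

Emit:
move_arm([
  {"tx": -0.6,"ty": -5,"tz": 0,"rx": 0,"ry": 0,"rz": 0,"grip": -1},
  {"tx": -0.6,"ty": -5.5,"tz": 0,"rx": 0,"ry": 0,"rz": 0,"grip": -1},
  {"tx": 0,"ty": -5.5,"tz": 0,"rx": 0,"ry": 0,"rz": 0,"grip": -1},
  {"tx": 0,"ty": -5.5,"tz": 0,"rx": 0,"ry": 0,"rz": 0,"grip": -1},
  {"tx": 0,"ty": -4,"tz": 0,"rx": 0,"ry": 0,"rz": 0,"grip": -1},
])

```text
t: 5.95
position: [552.1, 80.3, 178.0]
tcp_rot: [0.001, -0.069, 0.998, -0.0]
wrist_force: [-0.3, 0.9, -0.6]
grip_width: 15.4
grasp_force: 40.0
```

Emit:
move_arm([
  {"tx": 0,"ty": -3,"tz": -2,"rx": 0,"ry": 0,"rz": 0,"grip": -1},
  {"tx": 0,"ty": -1,"tz": -2,"rx": 0,"ry": 0,"rz": 0,"grip": -1},
  {"tx": 0,"ty": 0,"tz": 0,"rx": 0,"ry": 0,"rz": 0,"grip": -1},
  {"tx": 0,"ty": 0,"tz": 0,"rx": 0,"ry": 0,"rz": 0,"grip": -1},
])

```text
t: 6.45
position: [552.6, 43.8, 137.7]
tcp_rot: [0.001, -0.07, 0.998, 0.0]
wrist_force: [-0.6, -0.3, -0.8]
grip_width: 15.2
grasp_force: 40.0
```

```bash
cat > trayfit.py <<'E'
from h import *
import sys
o=bot.get_obs(); im=pic("wrist",sys.argv[1]); o2=bot.get_obs()
print(o["t"],o["position"],o2["position"],o["tcp_rot"],o["grip_width"],o["wrist_force"].round(1))
for n,z in (("tray",34),("keeper",34)):
  for d in bot.silhouettes("wrist",n)[:2]:
    m=d["mask"].astype(np.uint8)
    cs=max(cv2.findContours(m,cv2.RETR_EXTERNAL,cv2.CHAIN_APPROX_NONE)[0],key=cv2.contourArea)[:,0]
    w=np.array([ray("wrist",p,z,o)[:2] for p in cs],np.float32)
    print(n,d["confidence"],d["position"],m.sum(),cv2.minAreaRect(w),cs.min(0),cs.max(0))
for d in bot.silhouettes("wrist","pick")[:1]:
    p=np.argwhere(d["mask"])[:,::-1]; print("pick",d["confidence"],p.min(0),p.max(0))
tip=o["position"]-[0,0,67]; print("tip pred",proj("wrist",tip,o),"collar",proj("wrist",tip+[0,0,47],o))
E
python3 trayfit.py pics/w3.png; python3 -c "
import cv2;a=cv2.imread('pics/w3.png');cv2.imwrite('pics/w3b.png',cv2.resize(a,(768,576),interpolation=cv2.INTER_CUBIC))"
```

```text
6.45 [552.56056915  43.84032544 137.73938522] [552.63253854  44.01949571 137.7945224 ] [ 6.46281196e-04 -7.03905360e-02  9.97519274e-01  2.31152617e-04] 15.200441081290457 [-0.6 -0.3 -0.8]
tray 0.75 [236.1, 337.6] 34 ((740.4105224609375, 46.23051834106445), (12.465636253356934, 6.169660568237305), 6.197807788848877) [232 332] [237 339]
tray 0.62 [206.8, 104.4] 10038 ((519.3247680664062, -22.91131591796875), (125.44528198242188, 168.0452117919922), 3.519101858139038) [108  78] [284 214]
pick 0.75 [239 202] [271 283]
tip pred [254.06845765 201.35121912] collar [253.99578417 223.23930657]
```

View pics/w3b.png

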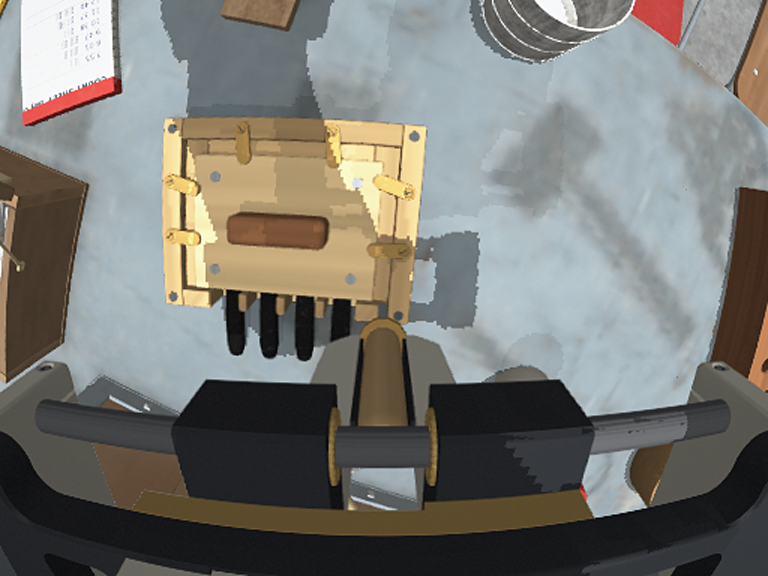

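The tray fits at (519.3, -22.9), yaw 3.5°, size 125.4 x 168.0, which matches the given size. All buttons cross the gap and the pick's collar is at about (255,216) in the raw image. I'll lower to just above the buttons and compare the tip with the gap.

Emit:
move_arm([
  {"tx": 0.1,"ty": 0,"tz": -1.5,"rx": 0,"ry": 0,"rz": 0,"grip": -1},
  {"tx": 0.1,"ty": 0,"tz": -1.3,"rx": 0,"ry": 0,"rz": 0,"grip": -1},
  {"tx": 0,"ty": 0,"tz": 0,"rx": 0,"ry": 0,"rz": 0,"grip": -1},
  {"tx": 0,"ty": 0,"tz": 0,"rx": 0,"ry": 0,"rz": 0,"grip": -1},
])

```text
t: 7.15
position: [553.9, 43.0, 108.3]
tcp_rot: [-0.0, -0.07, 0.998, -0.0]
wrist_force: [-0.3, 0.3, -0.1]
grip_width: 15.6
grasp_force: 40.0
```

```bash
python3 trayfit.py pics/w4.png; python3 - <<'E'
import cv2,numpy as np
a=cv2.imread('pics/w4.png'); t=cv2.imread('pics/w4.png')
c=cv2.resize(a[165:245,190:290],None,fx=7,fy=7,interpolation=cv2.INTER_CUBIC); cv2.imwrite('pics/w4c.png',c)
E
```

```text
7.15 [553.92646831  42.97626835 108.29664057] [554.06936179  43.00116192 108.56190358] [-3.25018703e-04 -7.00598962e-02  9.97542733e-01 -2.54182152e-05] 15.646600140273723 [-0.3  0.3 -0.1]
tray 0.94 [199.5, 102.5] 12437 ((519.3211059570312, -23.61632537841797), (126.25933074951172, 170.79019165039062), 3.573120355606079) [94 73] [289 223]
tray 0.74 [110.7, 126.7] 277 ((504.70654296875, -92.8282470703125), (27.161222457885742, 10.175498962402344), 78.38844299316406) [ 96 117] [121 132]
keeper 0.68 [185.0, 156.0] 13417 ((524.366943359375, -22.533432006835938), (88.5873794555664, 120.02379608154297), 3.751960515975952) [117 101] [256 209]
pick 0.81 [239 203] [271 283]
tip pred [254.0985426  201.50405881] collar [254.00643298 223.29426044]
```

View pics/w4c.png

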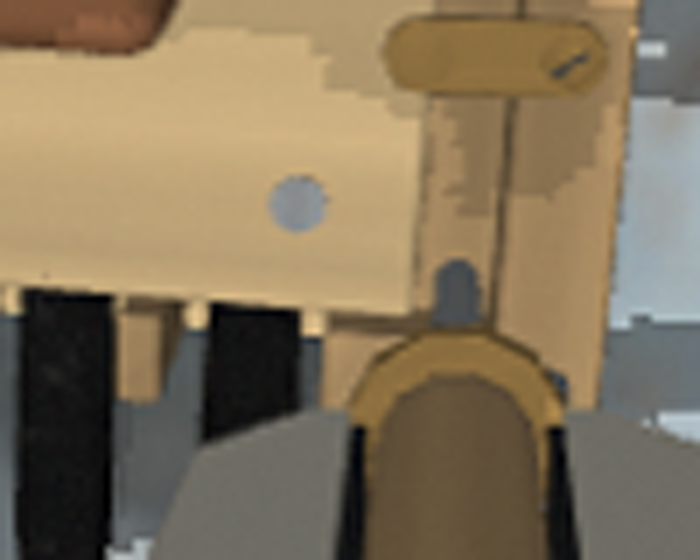

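The tip (crop 457,278) lies midway between the keeper's edge (415) and the rim's inner edge (497), and ahead of the rear wall line (row 318). Next I'll work out its tray coordinates.

```bash
python3 - <<'E'
from h import *
o=bot.get_obs()
c=np.array([519.3,-23.3]);a=np.radians(3.6);Rt=np.array([[np.cos(a),-np.sin(a)],[np.sin(a),np.cos(a)]])
for n,u,v,z in(("tip",457,278,44),("tip_front",457,258,44),("keepedge",415,280,34),("rim",497,280,34),("rearwall",410,317,34),("keepedge2",425,130,34),("rim2",510,130,34)):
    P=ray("wrist",(u/7+190,v/7+165),z,o); print(n,P[:2].round(1),(Rt.T@(P[:2]-c)).round(1))
for n,p in(("LE",(40,65)),("LC",(-44,65)),("RC",(-44,-65)),("RE",(40,-65)),("keep",(5,0))): print(n,(Rt@p+c).round(1))
print(o["position"])
E
```

```text
tip [556.2  44.2] [41.1 65.1]
tip_front [553.7  43.9] [38.6 64.9]
keepedge [560.6  39.7] [45.2 60.3]
rim [559.2  49.7] [44.4 70.3]
rearwall [565.5  39.7] [50. 60.]
keepedge2 [541.5  38.3] [26.1 60.1]
rim2 [540.1  48.4] [25.3 70.3]
LE [555.1  44.1]
LC [471.3  38.8]
RC [479.5 -90.9]
RE [563.3 -85.7]
keep [524.3 -23. ]
[554.18777797  42.96999473 108.9008438 ]
```

Emit:
move_arm([
  {"tx": 0,"ty": 0,"tz": -0.5,"rx": 0,"ry": 0,"rz": 0,"grip": -1},
  {"tx": 0,"ty": 0,"tz": -0.5,"rx": 0,"ry": 0,"rz": 0,"grip": -1},
  {"tx": 0,"ty": 0,"tz": -0.25,"rx": 0,"ry": 0,"rz": 0,"grip": -1},
  {"tx": 0,"ty": 0,"tz": 0,"rx": 0,"ry": 0,"rz": 0,"grip": -1},
])

```text
t: 7.85
position: [553.9, 43.0, 95.8]
tcp_rot: [-0.0, -0.07, 0.998, -0.0]
wrist_force: [-0.3, -0.5, -0.3]
grip_width: 15.9
grasp_force: 40.0
```

Emit:
move_arm([
  {"tx": -0.3,"ty": -0.02,"tz": 0,"rx": 0,"ry": 0,"rz": 0,"grip": -1},
  {"tx": -0.5,"ty": -0.03,"tz": 0,"rx": 0,"ry": 0,"rz": 0,"grip": -1},
  {"tx": -0.5,"ty": -0.03,"tz": 0,"rx": 0,"ry": 0,"rz": 0,"grip": -1},
  {"tx": -0.5,"ty": -0.03,"tz": 0,"rx": 0,"ry": 0,"rz": 0,"grip": -1},
])

```text
t: 8.35
position: [535.6, 41.8, 96.2]
tcp_rot: [0.0, -0.07, 0.998, -0.0]
wrist_force: [0.6, -0.3, -0.3]
grip_width: 15.2
grasp_force: 40.0
```

Emit:
move_arm([
  {"tx": -0.5,"ty": -0.03,"tz": 0,"rx": 0,"ry": 0,"rz": 0,"grip": -1},
  {"tx": -0.5,"ty": -0.03,"tz": 0,"rx": 0,"ry": 0,"rz": 0,"grip": -1},
  {"tx": -0.5,"ty": -0.03,"tz": 0,"rx": 0,"ry": 0,"rz": 0,"grip": -1},
  {"tx": -0.5,"ty": -0.03,"tz": 0,"rx": 0,"ry": 0,"rz": 0,"grip": -1},
  {"tx": -0.5,"ty": -0.04,"tz": 0,"rx": 0,"ry": 0,"rz": 0,"grip": -1},
])

```text
t: 8.98
position: [510.5, 40.2, 96.1]
tcp_rot: [-0.0, -0.07, 0.998, -0.0]
wrist_force: [1.1, 0.4, 0.4]
grip_width: 15.5
grasp_force: 40.0
```

Emit:
move_arm([
  {"tx": -0.5,"ty": -0.03,"tz": 0,"rx": 0,"ry": 0,"rz": 0,"grip": -1},
  {"tx": -0.5,"ty": -0.03,"tz": 0,"rx": 0,"ry": 0,"rz": 0,"grip": -1},
  {"tx": -0.5,"ty": -0.03,"tz": 0,"rx": 0,"ry": 0,"rz": 0,"grip": -1},
  {"tx": -0.5,"ty": -0.03,"tz": 0,"rx": 0,"ry": 0,"rz": 0,"grip": -1},
  {"tx": -0.5,"ty": -0.04,"tz": 0,"rx": 0,"ry": 0,"rz": 0,"grip": -1},
])

```text
t: 9.6
position: [486.0, 38.7, 96.2]
tcp_rot: [0.0, -0.07, 0.998, 0.0]
wrist_force: [1.5, -0.3, -0.9]
grip_width: 15.5
grasp_force: 40.0
```

Emit:
move_arm([
  {"tx": -0.5,"ty": -0.03,"tz": 0,"rx": 0,"ry": 0,"rz": 0,"grip": -1},
  {"tx": -0.5,"ty": -0.03,"tz": 0,"rx": 0,"ry": 0,"rz": 0,"grip": -1},
  {"tx": -0.4,"ty": -0.03,"tz": 0,"rx": 0,"ry": 0,"rz": 0,"grip": -1},
  {"tx": -0.2,"ty": 0,"tz": 0,"rx": 0,"ry": 0,"rz": 0,"grip": -1},
  {"tx": 0,"ty": 0,"tz": 0,"rx": 0,"ry": 0,"rz": 0,"grip": -1},
])

```text
t: 10.22
position: [469.8, 37.8, 96.1]
tcp_rot: [-0.0, -0.07, 0.998, -0.0]
wrist_force: [0.0, -1.0, -0.4]
grip_width: 15.8
grasp_force: 40.0
```

```bash
python3 trayfit.py pics/w5.png; python3 - <<'E'
import cv2,numpy as np
a=cv2.imread('pics/w5.png'); cv2.imwrite('pics/w5c.png',cv2.resize(a[150:250,110:290],None,fx=4.4,fy=4.4,interpolation=cv2.INTER_CUBIC))
E
```

```text
10.225 [469.83900872  37.80264346  96.1085285 ] [470.10487833  37.86032769  96.14846606] [-9.51385761e-05 -7.01070213e-02  9.97539471e-01 -9.65447794e-06] 15.842497008352808 [ 0.  -1.  -0.4]
tray 0.91 [164.6, 190.6] 8773 ((505.29217529296875, -24.229095458984375), (113.89553833007812, 170.2101593017578), 4.116568565368652) [ 88 164] [280 276]
tray 0.2 [254.3, 249.7] 2013 ((507.3517761230469, 44.04853057861328), (78.37545013427734, 27.39275550842285), 7.882315158843994) [240 202] [270 283]
keeper 0.59 [167.7, 230.9] 5630 ((516.4945068359375, -24.40213394165039), (76.26268005371094, 120.22053527832031), 4.125148773193359) [113 198] [247 272]
pick 0.9 [239 202] [271 283]
tip pred [254.09865776 201.4684997 ] collar [254.00650527 223.2815369 ]
```

View pics/w5c.png

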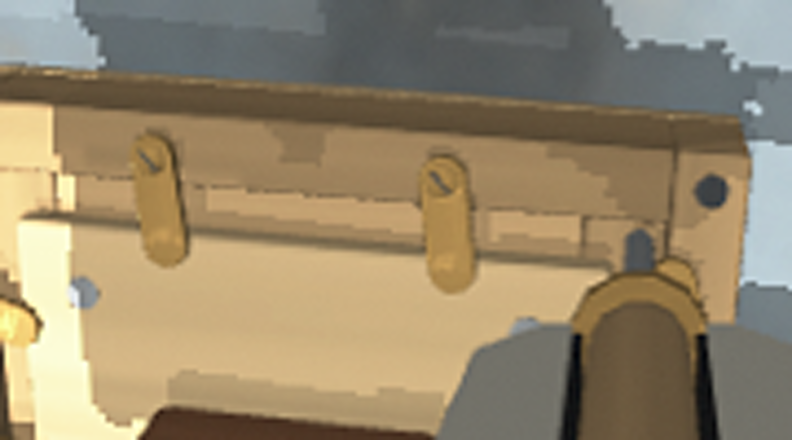

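The tip (crop 640,243) is centred between the front rim's edge (row 216) and the keeper's edge (row 268), and the left front button has swung aside. I'll check the yaw from the long edges before running the front leg.

```bash
python3 - <<'E'
from h import *
o=bot.get_obs()
for n,a,b in(("rim",(205,187),(665,218)),("keep",(180,228),(605,265)),("outer",(0,68),(740,120))):
    P,Q=[ray("wrist",(p[0]/4.4+110,p[1]/4.4+150),34,o) for p in(a,b)]; d=Q-P; print(n,P[:2],Q[:2],np.degrees(np.arctan2(-d[0],d[1])))
print(ray("wrist",(255.5,205.2),32,o)[:2])
# hough: rims in full image via top cam fit
bot.get_image("top")
for n in("tray","keeper"):
  d=bot.silhouettes("top",n)
  if d:
    w=np.array([ray("top",p,34)[:2] for p in np.argwhere(d[0]["mask"])[:,::-1]],np.float32); print(n,cv2.minAreaRect(w))
E
```

```text
rim [472.54576907 -43.91069322] [466.16468221  43.01117495] 4.198651942084435
keep [481.54150293 -48.70649275] [476.83111215  33.31492256] 3.286817179900604
outer [454.6573067  -88.17360293] [445.91171693  53.68933494] 3.5277151542904717
[472.28041253  39.28564442]
tray ((571.8932495117188, 34.985679626464844), (13.649847984313965, 61.58293533325195), 8.970535278320312)
```

Emit:
move_arm([
  {"tx": 0.03,"ty": -0.5,"tz": 0,"rx": 0,"ry": 0,"rz": 0,"grip": -1},
  {"tx": 0.03,"ty": -0.5,"tz": 0,"rx": 0,"ry": 0,"rz": 0,"grip": -1},
  {"tx": 0.03,"ty": -0.5,"tz": 0,"rx": 0,"ry": 0,"rz": 0,"grip": -1},
  {"tx": 0.03,"ty": -0.5,"tz": 0,"rx": 0,"ry": 0,"rz": 0,"grip": -1},
  {"tx": 0.04,"ty": -0.5,"tz": 0,"rx": 0,"ry": 0,"rz": 0,"grip": -1},
])

```text
t: 11.2
position: [471.7, 12.4, 96.1]
tcp_rot: [0.0, -0.07, 0.998, -0.0]
wrist_force: [0.6, -0.2, 0.0]
grip_width: 15.5
grasp_force: 40.0
```

Emit:
move_arm([
  {"tx": 0.03,"ty": -0.5,"tz": 0,"rx": 0,"ry": 0,"rz": 0,"grip": -1},
  {"tx": 0.03,"ty": -0.5,"tz": 0,"rx": 0,"ry": 0,"rz": 0,"grip": -1},
  {"tx": 0.03,"ty": -0.5,"tz": 0,"rx": 0,"ry": 0,"rz": 0,"grip": -1},
  {"tx": 0.03,"ty": -0.5,"tz": 0,"rx": 0,"ry": 0,"rz": 0,"grip": -1},
  {"tx": 0.04,"ty": -0.5,"tz": 0,"rx": 0,"ry": 0,"rz": 0,"grip": -1},
])

```text
t: 11.82
position: [473.1, -12.7, 96.1]
tcp_rot: [-0.0, -0.07, 0.998, -0.0]
wrist_force: [-0.2, -0.0, -0.1]
grip_width: 15.7
grasp_force: 40.0
```

Emit:
move_arm([
  {"tx": 0.03,"ty": -0.5,"tz": 0,"rx": 0,"ry": 0,"rz": 0,"grip": -1},
  {"tx": 0.03,"ty": -0.5,"tz": 0,"rx": 0,"ry": 0,"rz": 0,"grip": -1},
  {"tx": 0.03,"ty": -0.5,"tz": 0,"rx": 0,"ry": 0,"rz": 0,"grip": -1},
  {"tx": 0.03,"ty": -0.5,"tz": 0,"rx": 0,"ry": 0,"rz": 0,"grip": -1},
  {"tx": 0.04,"ty": -0.5,"tz": 0,"rx": 0,"ry": 0,"rz": 0,"grip": -1},
])

```text
t: 12.45
position: [474.8, -37.6, 96.1]
tcp_rot: [0.0, -0.07, 0.998, -0.0]
wrist_force: [0.2, 0.2, -0.8]
grip_width: 15.6
grasp_force: 40.0
```

Emit:
move_arm([
  {"tx": 0.03,"ty": -0.5,"tz": 0,"rx": 0,"ry": 0,"rz": 0,"grip": -1},
  {"tx": 0.03,"ty": -0.5,"tz": 0,"rx": 0,"ry": 0,"rz": 0,"grip": -1},
  {"tx": 0.03,"ty": -0.5,"tz": 0,"rx": 0,"ry": 0,"rz": 0,"grip": -1},
  {"tx": 0.03,"ty": -0.5,"tz": 0,"rx": 0,"ry": 0,"rz": 0,"grip": -1},
  {"tx": 0.04,"ty": -0.5,"tz": 0,"rx": 0,"ry": 0,"rz": 0,"grip": -1},
])

```text
t: 13.08
position: [476.3, -62.6, 96.1]
tcp_rot: [-0.0, -0.07, 0.998, 0.0]
wrist_force: [1.0, 1.3, -1.5]
grip_width: 15.6
grasp_force: 40.0
```

Emit:
move_arm([
  {"tx": 0.03,"ty": -0.5,"tz": 0,"rx": 0,"ry": 0,"rz": 0,"grip": -1},
  {"tx": 0.03,"ty": -0.5,"tz": 0,"rx": 0,"ry": 0,"rz": 0,"grip": -1},
  {"tx": 0.03,"ty": -0.5,"tz": 0,"rx": 0,"ry": 0,"rz": 0,"grip": -1},
  {"tx": 0.03,"ty": -0.5,"tz": 0,"rx": 0,"ry": 0,"rz": 0,"grip": -1},
  {"tx": 0.04,"ty": -0.5,"tz": 0,"rx": 0,"ry": 0,"rz": 0,"grip": -1},
])

```text
t: 13.7
position: [478.0, -87.6, 96.1]
tcp_rot: [-0.0, -0.07, 0.998, -0.0]
wrist_force: [0.1, -0.4, -1.3]
grip_width: 15.4
grasp_force: 40.0
```

Emit:
move_arm([
  {"tx": 0.03,"ty": -0.45,"tz": 0,"rx": 0,"ry": 0,"rz": 0,"grip": -1},
  {"tx": 0,"ty": 0,"tz": 0,"rx": 0,"ry": 0,"rz": 0,"grip": -1},
])

```text
t: 13.95
position: [478.1, -90.3, 96.2]
tcp_rot: [-0.0, -0.071, 0.997, 0.001]
wrist_force: [-2.1, 7.7, 1.5]
grip_width: 15.3
grasp_force: 40.0
```

```bash
python3 trayfit.py pics/w6.png; python3 - <<'E'
import cv2,numpy as np
a=cv2.imread('pics/w6.png'); cv2.imwrite('pics/w6c.png',cv2.resize(a[160:250,220:400],None,fx=4.4,fy=4.4,interpolation=cv2.INTER_CUBIC))
E
```

```text
13.95 [478.10642253 -90.31834838  96.1557857 ] [478.11433423 -90.37990328  96.14864922] [-1.36243089e-04 -7.08809833e-02  9.97484491e-01  7.46530835e-04] 15.28839495646094 [-2.1  7.7  1.5]
tray 0.78 [335.8, 195.6] 7807 ((475.0330810546875, -20.19068145751953), (183.87721252441406, 83.58340454101562), 77.25343322753906) [229 172] [418 276]
keeper 0.65 [351.2, 202.0] 263 ((466.2585754394531, -6.042863845825195), (9.505579948425293, 24.542177200317383), 15.820530891418457) [341 197] [368 209]
keeper 0.6 [333.3, 234.3] 4049 ((500.08306884765625, -24.030242919921875), (45.102699279785156, 118.87366485595703), 3.516258716583252) [260 210] [391 261]
pick 0.97 [239 203] [271 283]
tip pred [253.97604845 201.46625651] collar [253.96181021 223.28056781]
```

View pics/w6c.png

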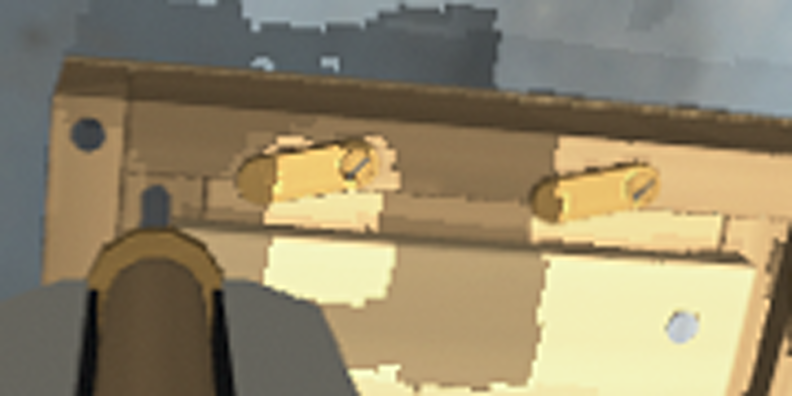

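The tip sits in the gap (crop 155,210), between the rim at 122 and the keeper at about 175, and both front buttons have turned. It still reads 7.7 N in y and stopped 2 mm short, so the wide gripper body may be touching the carton on the right. I'll ease back and look from outside.

Emit:
move_arm([
  {"tx": 0,"ty": 0.2,"tz": 0,"rx": 0,"ry": 0,"rz": 0,"grip": -1},
  {"tx": 0,"ty": 0,"tz": 0,"rx": 0,"ry": 0,"rz": 0,"grip": -1},
])

```text
t: 14.4
position: [478.4, -89.8, 96.1]
tcp_rot: [0.0, -0.07, 0.998, -0.0]
wrist_force: [0.1, 0.4, -0.4]
grip_width: 15.6
grasp_force: 40.0
```

```bash
python3 - <<'E'
from h import *
o=bot.get_obs();print(o["position"],o["tcp_rot"],o["wrist_force"],o["moment"],o["qpos"].round(2))
a=pic("scene","pics/s1.png")[:,:,::-1];b=pic("top","pics/t1.png")[:,:,::-1]
A=cv2.resize(a[90:300,210:512],(800,556)) if 0 else a[60:290,200:512]
A=cv2.resize(A,(400,295));B=cv2.resize(b[60:310,240:512],(400,368))
A=cv2.resize(a[80:280,240:512],(408,300),interpolation=cv2.INTER_CUBIC);B=cv2.resize(b[80:280,240:512],(392,288),interpolation=cv2.INTER_CUBIC)
m=np.zeros((600,800,3),np.uint8); m[:300,:408]=A; m[:288,408:800]=B
c=cv2.imread("pics/t0.png"); m[300:600,:408]=cv2.resize(c[80:280,240:512],(408,300),interpolation=cv2.INTER_CUBIC)
c=cv2.imread("pics/w6.png"); m[300:594,408:800]=cv2.resize(c,(392,294))
cv2.imwrite("pics/m1.png",m)
E
```

```text
[478.40607639 -89.78616664  96.12267915] [ 7.68004214e-05 -7.01153149e-02  9.97538889e-01 -4.78649047e-05] [ 0.0758698   0.40612384 -0.44363983] [ 0.12036014 -0.0109428   0.07319591] [ 0.17  0.52 -0.14  2.24  0.18  0.39  1.59]
```

View pics/m1.png

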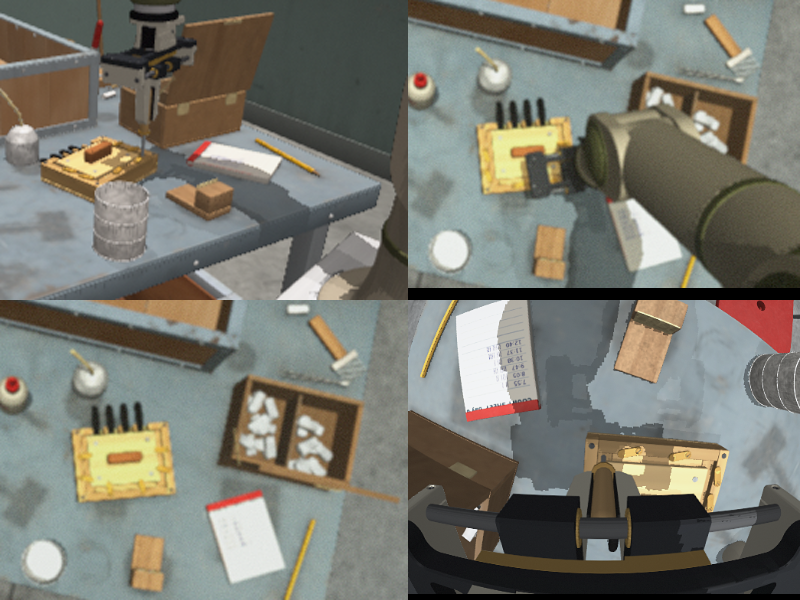

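The right side has a parts box whose upright lid reaches towards the tray, and the gripper body touches it. I'll turn the gripper about the round pick so its body lies along x, after checking the room behind.

```bash
python3 - <<'E'
from h import *
def b(u,v): return (240+u/1.5,80+v/1.5)
for n,p in(("cab_front_mid",b(150,345)),("cab_front_right",b(215,368)),("cab_right",b(238,330)),("lid_left",b(220,463)),("lid_right",b(398,500)),("box_rl",b(245,378))):
    print(n,[ray("top",p,z)[:2].round() for z in(0,100,200)])
def s(u,v): return (240+u/1.5,80+v/1.5)
# scene: base of cabinet corner (97,135) at z=0?, top (93,50)
for n,p in(("cabbase",s(98,140)),("boxbase_left",s(122,140)),("boxbase_near",s(148,170))): print(n,ray("scene",p,0).round())
P=ray("scene",s(98,140),0)
for z in(100,150,200,250): print(z,(proj("scene",[P[0],P[1],z])-[240,80])*1.5)
Q=ray("scene",s(148,150),0)
E
```

```text
cab_front_mid [array([202., -62.]), array([217., -44.]), array([232., -26.])]
cab_front_right [array([ 160., -172.]), array([ 179., -145.]), array([ 198., -118.])]
cab_right [array([ 223., -216.]), array([ 236., -185.]), array([ 250., -154.])]
lid_left [array([   4., -172.]), array([  35., -145.]), array([  67., -117.])]
lid_right [array([ -65., -470.]), array([ -28., -418.]), array([  10., -366.])]
box_rl [array([ 142., -223.]), array([ 162., -192.]), array([ 183., -160.])]
cabbase [ 628. -139.    0.]
boxbase_left [ 594. -173.    0.]
boxbase_near [ 474. -102.    0.]
100 [99.6716845  92.31325371]
150 [100.55857558  67.01365341]
200 [101.48232817  40.66253555]
250 [102.44528913  13.19295313]
```

```bash
python3 - <<'E'
from h import *
def b(u,v): return (240+u/1.5,80+(v-300)/1.5)
for n,p in(("cab_front_mid",b(150,345)),("cab_front_right",b(215,368)),("cab_right",b(238,330)),("lid_left",b(220,463)),("lid_right",b(398,500)),("box_rl",b(245,378))):
    print(n,[ray("top",p,z)[:2].round() for z in(0,100,150,200)])
def s(u,v): return np.array((240+u/1.5,80+v/1.5))
for n,p in(("cab base right",s(98,135)),("cab top right front",s(97,68))): print(n,[ray("scene",p,z)[:2].round() for z in(0,100,150,200)])
E
```

```text
cab_front_mid [array([734., -88.]), array([705., -67.]), array([690., -57.]), array([675., -47.])]
cab_front_right [array([ 688., -204.]), array([ 663., -174.]), array([ 650., -159.]), array([ 638., -144.])]
cab_right [array([ 758., -250.]), array([ 727., -216.]), array([ 711., -199.]), array([ 696., -182.])]
lid_left [array([ 515., -202.]), array([ 504., -173.]), array([ 498., -158.]), array([ 493., -143.])]
lid_right [array([ 440., -516.]), array([ 436., -460.]), array([ 434., -432.]), array([ 431., -404.])]
box_rl [array([ 668., -257.]), array([ 645., -223.]), array([ 633., -206.]), array([ 621., -188.])]
cab base right [array([ 645., -158.]), array([485.,  22.]), array([405., 112.]), array([325., 202.])]
cab top right front [array([ 981., -521.]), array([ 746., -260.]), array([ 628., -129.]), array([510.,   1.])]
```

Emit:
move_arm([
  {"tx": -0.02,"ty": 0.4,"tz": 0,"rx": 0,"ry": 0,"rz": 0,"grip": -1},
  {"tx": -0.03,"ty": 0.4,"tz": 0,"rx": 0,"ry": 0,"rz": 0,"grip": -1},
  {"tx": 0,"ty": 0,"tz": 0,"rx": 0,"ry": 0,"rz": -0.1,"grip": -1},
  {"tx": 0,"ty": 0,"tz": 0,"rx": 0,"ry": 0,"rz": -0.15,"grip": -1},
  {"tx": 0,"ty": 0,"tz": 0,"rx": 0,"ry": 0,"rz": -0.15,"grip": -1},
])

```text
t: 15.12
position: [477.8, -81.5, 96.1]
tcp_rot: [0.0, 0.132, 0.991, 0.0]
wrist_force: [0.3, -0.1, -1.1]
grip_width: 15.4
grasp_force: 40.0
```

Emit:
move_arm([
  {"tx": 0,"ty": 0,"tz": 0,"rx": 0,"ry": 0,"rz": -0.15,"grip": -1},
  {"tx": 0,"ty": 0,"tz": 0,"rx": 0,"ry": 0,"rz": -0.15,"grip": -1},
  {"tx": 0,"ty": 0,"tz": 0,"rx": 0,"ry": 0,"rz": -0.1,"grip": -1},
])

```text
t: 15.5
position: [477.9, -81.4, 96.1]
tcp_rot: [0.0, 0.326, 0.945, -0.0]
wrist_force: [0.0, -0.6, -0.9]
grip_width: 15.7
grasp_force: 40.0
```

No contact so far, so I'll finish the turn and re-measure the tip against the tray.

Emit:
move_arm([
  {"tx": 0,"ty": 0,"tz": 0,"rx": 0,"ry": 0,"rz": -0.15,"grip": -1},
  {"tx": 0,"ty": 0,"tz": 0,"rx": 0,"ry": 0,"rz": -0.15,"grip": -1},
  {"tx": 0,"ty": 0,"tz": 0,"rx": 0,"ry": 0,"rz": -0.15,"grip": -1},
  {"tx": 0,"ty": 0,"tz": 0,"rx": 0,"ry": 0,"rz": -0.15,"grip": -1},
  {"tx": 0,"ty": 0,"tz": 0,"rx": 0,"ry": 0,"rz": -0.15,"grip": -1},
])

```text
t: 16.12
position: [477.9, -81.4, 96.1]
tcp_rot: [0.0, 0.65, 0.76, 0.0]
wrist_force: [0.1, 0.0, -0.8]
grip_width: 15.8
grasp_force: 40.0
```

Emit:
move_arm([
  {"tx": 0,"ty": 0,"tz": 0,"rx": 0,"ry": 0,"rz": -0.1,"grip": -1},
  {"tx": 0,"ty": 0,"tz": 0,"rx": 0,"ry": 0,"rz": 0,"grip": -1},
])

```text
t: 16.38
position: [477.9, -81.3, 96.1]
tcp_rot: [0.0, 0.685, 0.729, -0.0]
wrist_force: [0.4, -0.7, -0.5]
grip_width: 15.5
grasp_force: 40.0
```

```bash
python3 trayfit.py pics/w7.png; python3 - <<'E'
from h import *
o=bot.get_obs(); P=ray("wrist",(255.3,204.9),32,o)[:2]; print("tip cam",P,o["position"],o["moment"],o["qpos"].round(2))
im=cv2.imread("pics/w7.png"); g=cv2.cvtColor(im,6)
np.set_printoptions(linewidth=250)
print(g[190:216:2,225:290])
E
```

```text
16.375 [477.858435   -81.32670282  96.07299216] [477.87762815 -81.42027736  96.10725398] [ 4.03980178e-05  6.84733177e-01  7.28793837e-01 -1.32614580e-04] 15.518167897418648 [ 0.4 -0.7 -0.5]
tray 0.76 [261.9, 104.0] 12657 ((519.2637939453125, -22.9591064453125), (125.46943664550781, 167.6104736328125), 3.3269596099853516) [231  29] [388 235]
keeper 0.97 [312.3, 136.2] 15840 ((524.4899291992188, -23.28708267211914), (88.21282196044922, 120.32463073730469), 3.5517544746398926) [262  59] [373 210]
pick 0.57 [239 202] [271 283]
tip pred [254.20625176 202.61214271] collar [254.06059539 224.61546044]
tip cam [478.80253923 -82.5801907 ] [477.82744017 -81.64225377  96.12918046] [0.01604995 0.09092904 0.01161877] [-0.16  0.54  0.3   2.26 -0.4   0.39  0.54]
[[ 96  95  96  93  96  96  95  84 100 110 111 110 111 111 111 111 109 110 112 113 113 112 112 111 111 109 111 101 108 128 134 135 135 132 131 128 128 118 135 151 151 150 149 150 148 148 148 148 148 147 150 126 118 119 120 120 120 120 131 144 146
  145 146 146 147]
 [ 96  94  96  95  95  96  95  82  98 111 111 111 111 113 112 112  95 105 112
[... 2403 characters left out ...]
16  97  93  94  76  67  67  68  67  64  84 111 119 117 116 117 116 115 115 115 116 115 116 117 117 115 117 116 115 116 116 116 116 117 118  79 106 112
  111 111 108 110]
 [ 96  96  96  95  95  95  95  94 100 108 111 110 110 110 110 111 112 114 115 116 129 136 137 113  76  62  61  64  64  62  65  62  61  60  66  84 116 125 122 122 120 121 120 119 119 120 119 120 121 120 121 119 121 122 121 121 123 109 103 110 112
  115 114 112 109]
 [ 94  95  96  94  96  95  93  93 102 108 112 109 109 109 111 111 112 114 117 120  99  71  61  86 110 113 111 111 111 111 111 110 111 111 111 105  84  64  59  69  92 115 120 120 119 118 120 120 119 119 118 119 120 119 120 120 105  82 109 112 114
  114 110 108 109]]
```

The turn was clean. The shank (columns 252–257) is between the rim (249.5) and the keeper (262.5), at tray (-44, -57), so there are 8 mm to go to the corner. After that I'll run the right leg.

Emit:
move_arm([
  {"tx": 0.05,"ty": -0.4,"tz": 0,"rx": 0,"ry": 0,"rz": 0,"grip": -1},
  {"tx": 0.05,"ty": -0.4,"tz": 0,"rx": 0,"ry": 0,"rz": 0,"grip": -1},
  {"tx": 0,"ty": 0,"tz": 0,"rx": 0,"ry": 0,"rz": 0,"grip": -1},
  {"tx": 0.3,"ty": 0.02,"tz": 0,"rx": 0,"ry": 0,"rz": 0,"grip": -1},
  {"tx": 0.5,"ty": 0.03,"tz": 0,"rx": 0,"ry": 0,"rz": 0,"grip": -1},
])

```text
t: 17.2
position: [487.1, -89.1, 96.1]
tcp_rot: [-0.0, 0.685, 0.728, 0.0]
wrist_force: [-1.0, -0.4, -0.2]
grip_width: 15.2
grasp_force: 40.0
```

```bash
python3 trayfit.py pics/w8.png; python3 - <<'E'
from h import *
o=bot.get_obs(); P=ray("wrist",(254.7,204.9),32,o)[:2]; print("tip cam",P,o["position"],o["wrist_force"])
g=cv2.cvtColor(cv2.imread("pics/w8.png"),6)
np.set_printoptions(linewidth=250)
print(g[180:226,[238,240,242,244,246,248,253,254,255,260,262,264,268,272]])
E
```

```text
17.2 [487.07782567 -89.12174283  96.124051  ] [488.07920502 -89.02482117  96.15221998] [-3.59894675e-05  6.85177307e-01  7.28376315e-01  2.94884347e-06] 15.200529780061672 [-1.  -0.4 -0.2]
tray 0.93 [251.4, 108.5] 14036 ((519.2652587890625, -23.153671264648438), (126.5175552368164, 169.7084503173828), 3.1790976524353027) [219  18] [379 228]
keeper 0.92 [305.0, 125.7] 16212 ((524.498291015625, -22.616294860839844), (87.83936309814453, 119.02027893066406), 3.436570405960083) [251  49] [362 199]
keeper 0.55 [277.8, 208.5] 272 ((504.73583984375, -91.23649597167969), (23.147504806518555, 8.97350788116455), 77.52748107910156) [269 195] [283 221]
pick 0.73 [239 202] [271 283]
tip pred [254.19973359 202.63622056] collar [254.0589565 224.6250764]
tip cam [487.40124876 -90.02513568] [486.93003417 -89.07709828  96.0489796 ] [ 0.49571372  0.07930309 -0.90663302]
[[113 111 123 146 153 151 168 172 154 144 144 144 112 105]
 [114 109 106 147 153 150 168 173 154 147 146 141 111 110]
 [112 109 111 133 134 130 168 173 154 146 146 142 111 110]
 [112 110 111 132 133 131 168 172 155 147 147 140 111 110]
 
[... 1777 characters left out ...]
1 133 136  75  85 112 110 109 105  63  71 100 112]
 [130 131 132  74  82 109 109 109 110 111 102  62  92 110]
 [129 129 119  58 109 110 111 111 110 111 113 103 107 111]
 [127 128  97 109 111 110 112 111 113 113 112 111  98  96]
 [126 129  91 112 110 110  95  91  91 112 110 108  89  98]
 [126 128  99 111 112 114  69  68  66 106 110 108  72  78]
 [124 103 107 113 114  99  72  71  69  65  95 109  87  80]
 [143 105 115 114  98  67  72  72  70  71  65 108 105  69]
 [140 101 114 114  79  71  72  72  72  71  68 104 110  87]
 [112 104 114 113  72  72  73  72  73  72  71  79 108  88]
 [ 89 106 111 103  71  72  72  72  72  70  71  62 109  92]
 [ 91  87 103  91  72  72  73  73  72  71  72  66  88  90]]
```

The tip is centred (tip row 205.5, gap edges 199.3 and 211.5), so I'll continue to the right rear end.

Emit:
move_arm([
  {"tx": 0.5,"ty": 0.03,"tz": 0,"rx": 0,"ry": 0,"rz": 0,"grip": -1},
  {"tx": 0.5,"ty": 0.03,"tz": 0,"rx": 0,"ry": 0,"rz": 0,"grip": -1},
  {"tx": 0.5,"ty": 0.03,"tz": 0,"rx": 0,"ry": 0,"rz": 0,"grip": -1},
  {"tx": 0.5,"ty": 0.03,"tz": 0,"rx": 0,"ry": 0,"rz": 0,"grip": -1},
  {"tx": 0.5,"ty": 0.03,"tz": 0,"rx": 0,"ry": 0,"rz": 0,"grip": -1},
])

```text
t: 18.02
position: [512.1, -87.6, 96.1]
tcp_rot: [-0.0, 0.685, 0.728, -0.0]
wrist_force: [-0.1, 0.6, -0.5]
grip_width: 15.6
grasp_force: 40.0
```

Emit:
move_arm([
  {"tx": 0.5,"ty": 0.03,"tz": 0,"rx": 0,"ry": 0,"rz": 0,"grip": -1},
  {"tx": 0.5,"ty": 0.03,"tz": 0,"rx": 0,"ry": 0,"rz": 0,"grip": -1},
  {"tx": 0.5,"ty": 0.03,"tz": 0,"rx": 0,"ry": 0,"rz": 0,"grip": -1},
  {"tx": 0.5,"ty": 0.03,"tz": 0,"rx": 0,"ry": 0,"rz": 0,"grip": -1},
  {"tx": 0.5,"ty": 0.03,"tz": 0,"rx": 0,"ry": 0,"rz": 0,"grip": -1},
])

```text
t: 18.65
position: [536.6, -85.9, 96.0]
tcp_rot: [-0.001, 0.685, 0.728, -0.0]
wrist_force: [-1.2, 0.2, 0.9]
grip_width: 15.8
grasp_force: 40.0
```

Emit:
move_arm([
  {"tx": 0.5,"ty": 0.03,"tz": 0,"rx": 0,"ry": 0,"rz": 0,"grip": -1},
  {"tx": 0.5,"ty": 0.03,"tz": 0,"rx": 0,"ry": 0,"rz": 0,"grip": -1},
  {"tx": 0.5,"ty": 0.03,"tz": 0,"rx": 0,"ry": 0,"rz": 0,"grip": -1},
  {"tx": 0.5,"ty": 0.03,"tz": 0,"rx": 0,"ry": 0,"rz": 0,"grip": -1},
  {"tx": 0.5,"ty": 0.03,"tz": 0,"rx": 0,"ry": 0,"rz": 0,"grip": -1},
])

```text
t: 19.27
position: [562.5, -84.8, 96.2]
tcp_rot: [0.0, 0.685, 0.728, 0.0]
wrist_force: [-0.7, -0.4, -0.9]
grip_width: 15.1
grasp_force: 40.0
```

Emit:
move_arm([
  {"tx": 0.3,"ty": 0.02,"tz": 0,"rx": 0,"ry": 0,"rz": 0,"grip": -1},
  {"tx": 0,"ty": 0,"tz": 0,"rx": 0,"ry": 0,"rz": 0,"grip": -1},
])

```text
t: 19.52
position: [565.1, -84.5, 96.1]
tcp_rot: [0.0, 0.685, 0.728, 0.0]
wrist_force: [0.0, -0.2, -1.1]
grip_width: 15.0
grasp_force: 40.0
```

```bash
python3 trayfit.py pics/w9.png; python3 - <<'E'
from h import *
o=bot.get_obs(); print("tip cam",ray("wrist",(254.7,204.9),32,o)[:2])
d=[x for n in("button_left_rear","button_left_front","button_front_left","button_front_right","button_right_front","button_right_rear") for x in bot.silhouettes("wrist",n)[:6]]
c=np.array([519.27,-23.1]);a=np.radians(3.5);Rt=np.array([[np.cos(a),-np.sin(a)],[np.sin(a),np.cos(a)]])
for x in d:
    w=np.array([(Rt.T@(ray("wrist",p,37,o)[:2]-c)) for p in np.argwhere(x["mask"])[:,::-1]],np.float32)
    if len(w)>20: r=cv2.minAreaRect(w); print(round(x["confidence"],2),np.round(r[0],1),np.round(r[1],1),round(r[2]))
E
```

```text
19.525 [565.07323738 -84.53591953  96.10104395] [564.81893978 -84.53400131  96.08979773] [1.22329565e-04 6.85181481e-01 7.28372380e-01 1.21994126e-05] 15.004445371009625 [ 0.  -0.2 -1.1]
tray 0.77 [152.7, 115.7] 13139 ((519.3938598632812, -22.977806091308594), (125.93781280517578, 167.15757751464844), 3.5385284423828125) [124  19] [282 226]
tray 0.29 [138.6, 171.3] 281 ((468.3647155761719, -63.669349670410156), (9.72380256652832, 25.455150604248047), 21.51371955871582) [132 159] [147 188]
keeper 0.67 [205.7, 125.2] 16561 ((524.4606323242188, -22.878398895263672), (88.2520523071289, 120.97784423828125), 3.2666139602661133) [152  48] [264 200]
pick 0.79 [239 202] [271 283]
tip pred [254.18213078 202.61954938] collar [254.05337652 224.61923962]
tip cam [565.13666176 -85.52788244]
0.76 [ 5.3 73.5] [25.2  9.2] 16
0.65 [-30.4  73.6] [26.3 10.5] 14
0.56 [-53.2  19.4] [11.1 26.4] 19
0.3 [5.9 0.5] [118.6  87.4] 90
0.67 [-52.7 -36.1] [10.8 27. ] 16
0.71 [-13.1 -74.1] [24.8  9.3] 13
0.3 [0.5 0.3] [124.2 165. ] 0
```

The tip is at tray (42, -65), and five buttons lie about 75° round. I'll lift out and check the sixth.

Emit:
move_arm([
  {"tx": 0,"ty": 0,"tz": 1,"rx": 0,"ry": 0,"rz": 0,"grip": -1},
  {"tx": 0,"ty": 0,"tz": 3,"rx": 0,"ry": 0,"rz": 0,"grip": -1},
  {"tx": 0,"ty": 0,"tz": 4,"rx": 0,"ry": 0,"rz": 0,"grip": -1},
  {"tx": -0.5,"ty": 1,"tz": 3,"rx": 0,"ry": 0,"rz": 0,"grip": -1},
  {"tx": -1,"ty": 2,"tz": 1,"rx": 0,"ry": 0,"rz": 0,"grip": -1},
])

```text
t: 20.65
position: [550.6, -55.2, 218.7]
tcp_rot: [0.001, 0.686, 0.728, 0.001]
wrist_force: [0.4, 1.1, -1.1]
grip_width: 15.2
grasp_force: 40.0
```

```bash
cat > btn.py <<'E'
from h import *
o=bot.get_obs(); bot.get_image("wrist"); print(o["t"],o["position"])
c=np.array([519.27,-23.1]);a=np.radians(3.5);Rt=np.array([[np.cos(a),-np.sin(a)],[np.sin(a),np.cos(a)]])
for n in("button_left_rear","button_left_front","button_front_left","button_front_right","button_right_front","button_right_rear"):
  for x in bot.silhouettes("wrist",n)[:6]:
    w=np.array([(Rt.T@(ray("wrist",p,37,o)[:2]-c)) for p in np.argwhere(x["mask"])[:,::-1]],np.float32)
    if len(w)>20: r=cv2.minAreaRect(w); print(n,round(x["confidence"],2),np.round(r[0],1),np.round(r[1],1),round(r[2]))
E
python3 btn.py
```

```text
20.65 [550.64828829 -55.1851661  218.716572  ]
button_left_rear 0.54 [ 6.  73.2] [25.8  9.7] 16
button_left_rear 0.53 [135.4 165.9] [76.3 32.5] 7
button_left_front 0.52 [-29.4  73.3] [24.8 10.2] 17
button_front_left 0.51 [-51.6  20.4] [12.  26.3] 25
button_front_right 0.32 [-12.9 -74.1] [24.2  9.2] 16
button_right_rear 0.62 [ 22.2 -73.5] [23.6  7.9] 15
```

All six buttons are clear. Now I'll carry the pick back to its hole, turning the gripper back on the way.

Emit:
move_arm([
  {"tx": 0,"ty": 2,"tz": 0,"rx": 0,"ry": 0,"rz": 0.1,"grip": -1},
  {"tx": 0,"ty": 4,"tz": 0,"rx": 0,"ry": 0,"rz": 0.15,"grip": -1},
  {"tx": 0,"ty": 5,"tz": 0,"rx": 0,"ry": 0,"rz": 0.15,"grip": -1},
  {"tx": 0,"ty": 5,"tz": 0,"rx": 0,"ry": 0,"rz": 0.15,"grip": -1},
  {"tx": 0,"ty": 5,"tz": 0,"rx": 0,"ry": 0,"rz": 0.15,"grip": -1},
])

```text
t: 21.62
position: [550.1, 156.2, 215.6]
tcp_rot: [-0.0, 0.392, 0.92, -0.0]
wrist_force: [0.1, -0.1, -0.5]
grip_width: 15.7
grasp_force: 40.0
```

Emit:
move_arm([
  {"tx": 0,"ty": 5,"tz": 0,"rx": 0,"ry": 0,"rz": 0.15,"grip": -1},
  {"tx": 0,"ty": 5,"tz": 0,"rx": 0,"ry": 0,"rz": 0.15,"grip": -1},
  {"tx": 0.5,"ty": 4,"tz": 0,"rx": 0,"ry": 0,"rz": 0.15,"grip": -1},
  {"tx": 0.5,"ty": 3,"tz": 0,"rx": 0,"ry": 0,"rz": 0.15,"grip": -1},
  {"tx": 0.5,"ty": 3,"tz": 0,"rx": 0,"ry": 0,"rz": 0.15,"grip": -1},
])

```text
t: 22.25
position: [565.4, 355.8, 215.2]
tcp_rot: [-0.0, 0.028, 1.0, -0.0]
wrist_force: [1.0, -0.8, -0.2]
grip_width: 15.6
grasp_force: 40.0
```

Emit:
move_arm([
  {"tx": 0.5,"ty": 2,"tz": 0,"rx": 0,"ry": 0,"rz": 0.15,"grip": -1},
  {"tx": 0,"ty": 0.3,"tz": 0,"rx": 0,"ry": 0,"rz": 0.05,"grip": -1},
  {"tx": 0,"ty": 0,"tz": 0,"rx": 0,"ry": 0,"rz": 0,"grip": -1},
])

```text
t: 22.62
position: [570.2, 377.9, 215.1]
tcp_rot: [-0.001, -0.069, 0.998, -0.0]
wrist_force: [0.3, 0.5, -0.8]
grip_width: 15.2
grasp_force: 40.0
```

```bash
python3 - <<'E'
from h import *
o=bot.get_obs();print(o["t"],o["position"],o["tcp_rot"].round(4),o["wrist_force"])
E
```

```text
22.625 [570.22891654 377.90346652 215.06683144] [-6.000e-04 -6.950e-02  9.976e-01 -4.000e-04] [ 0.31931658  0.47378886 -0.79155137]
```

Emit:
move_arm([
  {"tx": 0,"ty": 0,"tz": -3,"rx": 0,"ry": 0,"rz": 0,"grip": -1},
  {"tx": 0,"ty": 0,"tz": -4,"rx": 0,"ry": 0,"rz": 0,"grip": -1},
  {"tx": 0,"ty": 0,"tz": -2,"rx": 0,"ry": 0,"rz": 0,"grip": -1},
  {"tx": 0,"ty": 0,"tz": -1.5,"rx": 0,"ry": 0,"rz": 0,"grip": -1},
  {"tx": 0,"ty": 0,"tz": -1,"rx": 0,"ry": 0,"rz": 0,"grip": -1},
])

```text
t: 23.25
position: [570.2, 378.5, 100.8]
tcp_rot: [0.0, -0.07, 0.998, 0.0]
wrist_force: [0.1, -0.4, -0.7]
grip_width: 15.4
grasp_force: 40.0
```

Emit:
move_arm([
  {"tx": 0,"ty": 0,"tz": -1,"rx": 0,"ry": 0,"rz": 0,"grip": -1},
  {"tx": 0,"ty": 0,"tz": -0.8,"rx": 0,"ry": 0,"rz": 0,"grip": -1},
  {"tx": 0,"ty": 0,"tz": -0.4,"rx": 0,"ry": 0,"rz": 0,"grip": -1},
  {"tx": 0,"ty": 0,"tz": 0,"rx": 0,"ry": 0,"rz": 0,"grip": -1},
])

```text
t: 23.75
position: [569.8, 378.5, 79.0]
tcp_rot: [-0.0, -0.07, 0.998, -0.0]
wrist_force: [-0.9, 0.0, -0.2]
grip_width: 15.6
grasp_force: 40.0
```

Emit:
move_arm([
  {"tx": 0,"ty": 0,"tz": -0.15,"rx": 0,"ry": 0,"rz": 0,"grip": -1},
  {"tx": 0,"ty": 0,"tz": 0,"rx": 0,"ry": 0,"rz": 0,"grip": -1},
  {"tx": 0,"ty": 0,"tz": 0,"rx": 0,"ry": 0,"rz": 0,"grip": -1},
])

```text
t: 24.12
position: [569.9, 378.5, 77.8]
tcp_rot: [0.0, -0.07, 0.998, 0.0]
wrist_force: [-1.0, -0.1, -0.9]
grip_width: 15.4
grasp_force: 40.0
```

Now open (the pick can only drop about 1 mm onto its collar), then rise.

Emit:
move_arm([
  {"tx": 0,"ty": 0,"tz": -0.05,"rx": 0,"ry": 0,"rz": 0,"grip": -1},
  {"tx": 0,"ty": 0,"tz": 0,"rx": 0,"ry": 0,"rz": 0,"grip": -0.5},
  {"tx": 0,"ty": 0,"tz": 0,"rx": 0,"ry": 0,"rz": 0,"grip": -0.1},
  {"tx": 0,"ty": 0,"tz": 0,"rx": 0,"ry": 0,"rz": 0,"grip": 0},
  {"tx": 0,"ty": 0,"tz": 0,"rx": 0,"ry": 0,"rz": 0,"grip": 0},
])

```text
t: 24.75
position: [569.9, 378.5, 77.1]
tcp_rot: [0.0, -0.07, 0.998, 0.0]
wrist_force: [0.0, -0.4, -0.4]
grip_width: 45.6
grasp_force: 0.0
```

Emit:
move_arm([
  {"tx": 0,"ty": 0,"tz": 3,"rx": 0,"ry": 0,"rz": 0,"grip": 0},
  {"tx": 0,"ty": 0,"tz": 6,"rx": 0,"ry": 0,"rz": 0,"grip": 0},
  {"tx": 0,"ty": 0,"tz": 5,"rx": 0,"ry": 0,"rz": 0,"grip": 0},
  {"tx": 0,"ty": 0,"tz": 0,"rx": 0,"ry": 0,"rz": 0,"grip": 0},
  {"tx": 0,"ty": 0,"tz": 0,"rx": 0,"ry": 0,"rz": 0,"grip": 0},
])

```text
t: 25.38
position: [569.5, 378.2, 216.8]
tcp_rot: [-0.0, -0.07, 0.998, -0.0]
wrist_force: [-0.2, 0.9, -0.9]
grip_width: 46.4
grasp_force: 0.0
```

```bash
python3 - <<'E'
from h import *
o=bot.get_obs(); im=pic("wrist","pics/w10.png"); print(o["t"],o["position"])
m=bot.silhouettes("wrist","pick")[0]["mask"]; p=np.argwhere(m)[:,::-1];print(m.sum(),p.min(0),p.max(0))
def cost(v):
    h=hull("wrist",circ(v[0],v[1],135,8)+circ(v[0],v[1],59,8),o); return (h^m).sum()/ (h|m).sum()
print(min(((cost((x,y)),x,y) for x in np.arange(558,582,1.) for y in np.arange(368,392,1.))))
E
```

```text
25.375 [569.50386042 378.22000299 216.79048054]
592 [246 169] [264 205]
(np.float64(0.11935483870967742), np.float64(569.0), np.float64(378.0))
```

The pick stands upright back in its hole at (569, 378). Next is the keeper: target (524.3, -22.9), yaw 3.5°.

Emit:
move_arm([
  {"tx": -0.5,"ty": -3,"tz": 0,"rx": 0,"ry": 0,"rz": -0.15,"grip": 0},
  {"tx": -0.5,"ty": -5,"tz": 0,"rx": 0,"ry": 0,"rz": -0.15,"grip": 0},
  {"tx": -0.5,"ty": -5,"tz": 0,"rx": 0,"ry": 0,"rz": -0.15,"grip": 0},
  {"tx": -0.5,"ty": -5,"tz": 0,"rx": 0,"ry": 0,"rz": -0.15,"grip": 0},
  {"tx": -0.5,"ty": -5,"tz": 0,"rx": 0,"ry": 0,"rz": -0.15,"grip": 0},
])

```text
t: 26.1
position: [544.0, 146.7, 215.9]
tcp_rot: [-0.001, 0.303, 0.953, -0.001]
wrist_force: [1.1, 0.9, -0.2]
grip_width: 46.4
grasp_force: 0.0
```

Emit:
move_arm([
  {"tx": -0.5,"ty": -5,"tz": 0,"rx": 0,"ry": 0,"rz": -0.15,"grip": 0},
  {"tx": -0.5,"ty": -5,"tz": 0,"rx": 0,"ry": 0,"rz": -0.15,"grip": 0},
  {"tx": -0.5,"ty": -4,"tz": 0,"rx": 0,"ry": 0,"rz": -0.15,"grip": 0},
  {"tx": -0.5,"ty": -3.1,"tz": -3,"rx": 0,"ry": 0,"rz": -0.15,"grip": 0},
  {"tx": 0,"ty": 0,"tz": -4,"rx": 0,"ry": 0,"rz": -0.15,"grip": 0},
])

```text
t: 26.72
position: [524.4, -25.4, 146.3]
tcp_rot: [0.001, 0.632, 0.775, -0.0]
wrist_force: [0.9, 1.0, -0.2]
grip_width: 46.1
grasp_force: 0.0
```

Emit:
move_arm([
  {"tx": 0,"ty": 0,"tz": 0,"rx": 0,"ry": 0,"rz": -0.15,"grip": 0},
  {"tx": 0,"ty": 0,"tz": 0,"rx": 0,"ry": 0,"rz": 0,"grip": 0},
  {"tx": 0,"ty": 0,"tz": 0,"rx": 0,"ry": 0,"rz": 0,"grip": 0},
])

```text
t: 27.1
position: [524.8, -22.4, 146.9]
tcp_rot: [-0.0, 0.684, 0.73, -0.0]
wrist_force: [-0.1, 0.8, -0.2]
grip_width: 46.2
grasp_force: 0.0
```

```bash
python3 - <<'E'
from h import *
o=bot.get_obs(); im=pic("wrist","pics/w11.png"); print(o["t"],o["position"],o["tcp_rot"].round(3),o["qpos"].round(2))
m=R.from_quat(o["tcp_rot"][[1,2,3,0]]).as_matrix(); print("closing axis deg",np.degrees(np.arctan2(m[1,1],m[0,1])))
for n,z in(("tray",34),("keeper",34),("keeper_grip",56)):
  for d in bot.silhouettes("wrist",n)[:2]:
    w=np.array([ray("wrist",p,z,o)[:2] for p in np.argwhere(d["mask"])[:,::-1]],np.float32); print(n,d["confidence"],cv2.minAreaRect(w))
# bar by colour
hsv=cv2.cvtColor(im,cv2.COLOR_RGB2HSV)
b=((hsv[...,0]<14)&(hsv[...,1]>110)&(hsv[...,2]>40)).astype(np.uint8)
n,l,s,c=cv2.connectedComponentsWithStats(b)
for i in range(1,n):
    if s[i,4]>300:
        w=np.array([ray("wrist",p,56,o)[:2] for p in np.argwhere(l==i)[:,::-1]],np.float32); print(s[i],cv2.minAreaRect(w))
E
```

```text
27.1 [524.75882092 -22.39931044 146.88422744] [-0.     0.684  0.73  -0.   ] [-0.35  0.49  0.4   2.14 -0.35  0.57  0.37]
closing axis deg 3.702957478600249
tray 0.86 ((519.5043334960938, -23.68988037109375), (126.78556823730469, 169.0396728515625), 3.435711622238159)
tray 0.53 ((465.1787414550781, -7.736275672912598), (10.565671920776367, 24.917997360229492), 23.289104461669922)
keeper 0.92 ((524.8770141601562, -22.37447738647461), (87.56936645507812, 120.10041046142578), 3.597062587738037)
keeper_grip 0.78 ((524.59912109375, -15.739028930664062), (80.48385620117188, 111.57950592041016), 3.654303550720215)
[ 26   0  36  59 833] ((288.12139892578125, 142.06295776367188), (63.83137130737305, 43.36178207397461), 77.77953338623047)
[ 245  160   20   64 1150] ((524.667236328125, -20.79405403137207), (16.82935333251953, 59.679168701171875), 3.278179407119751)
```

Emit:
move_arm([
  {"tx": 0,"ty": 0.1,"tz": -3,"rx": 0,"ry": 0,"rz": 0,"grip": 0},
  {"tx": 0,"ty": 0,"tz": -4,"rx": 0,"ry": 0,"rz": 0,"grip": 0},
  {"tx": 0,"ty": 0,"tz": -2.5,"rx": 0,"ry": 0,"rz": 0,"grip": 0},
  {"tx": 0,"ty": 0,"tz": -1.2,"rx": 0,"ry": 0,"rz": 0,"grip": 0},
  {"tx": 0,"ty": 0,"tz": 0,"rx": 0,"ry": 0,"rz": 0,"grip": 0},
])

```text
t: 27.92
position: [524.7, -21.7, 39.9]
tcp_rot: [-0.0, 0.685, 0.728, -0.0]
wrist_force: [0.0, 1.0, 0.9]
grip_width: 46.3
grasp_force: 0.0
```

Emit:
move_arm([
  {"tx": 0,"ty": 0,"tz": 0,"rx": 0,"ry": 0,"rz": 0,"grip": -0.5},
  {"tx": 0,"ty": 0,"tz": 0,"rx": 0,"ry": 0,"rz": 0,"grip": -0.7},
  {"tx": 0,"ty": 0,"tz": 0,"rx": 0,"ry": 0,"rz": 0,"grip": -1},
  {"tx": 0,"ty": 0,"tz": 0,"rx": 0,"ry": 0,"rz": 0,"grip": -1},
], force=25)

```text
t: 28.42
position: [525.0, -21.4, 40.6]
tcp_rot: [0.0, 0.685, 0.728, 0.0]
wrist_force: [-1.2, 0.1, 7.7]
grip_width: 17.8
grasp_force: 25.0
```

Emit:
move_arm([
  {"tx": 0,"ty": 0,"tz": 0.5,"rx": 0,"ry": 0,"rz": 0,"grip": -1},
  {"tx": 0,"ty": 0,"tz": 1,"rx": 0,"ry": 0,"rz": 0,"grip": -1},
  {"tx": 0,"ty": 0,"tz": 1.5,"rx": 0,"ry": 0,"rz": 0,"grip": -1},
  {"tx": 0,"ty": 0,"tz": 2,"rx": 0,"ry": 0,"rz": 0,"grip": -1},
  {"tx": 0,"ty": 0,"tz": 3,"rx": 0,"ry": 0,"rz": 0,"grip": -1},
])

```text
t: 29.05
position: [524.4, -21.5, 121.2]
tcp_rot: [-0.0, 0.685, 0.728, -0.0]
wrist_force: [0.6, -0.4, -1.5]
grip_width: 17.4
grasp_force: 25.0
```

```bash
python3 - <<'E'
from h import *
o=bot.get_obs(); pic("wrist","pics/w12.png"); print(o["t"],o["position"],o["wrist_force"],o["moment"],o["grip_width"])
zk=o["position"][2]-40.3+34
for d in bot.silhouettes("wrist","keeper")[:2]:
    w=np.array([ray("wrist",p,zk,o)[:2] for p in np.argwhere(d["mask"])[:,::-1]],np.float32); print("keeper",d["confidence"],cv2.minAreaRect(w))
bot.get_image("top")
for d in bot.silhouettes("top","keeper")[:2]:
    w=np.array([ray("top",p,zk)[:2] for p in np.argwhere(d["mask"])[:,::-1]],np.float32); print("keeper top",d["confidence"],cv2.minAreaRect(w))
E
```

```text
29.05 [524.44901423 -21.53046254 121.2497475 ] [ 0.56896916 -0.35166796 -1.54278276] [-0.03447539  0.04604628 -0.03889259] 17.41452912394237
keeper 0.93 ((524.2526245117188, -11.15506362915039), (87.48828887939453, 97.70466613769531), 3.4389827251434326)
```

The keeper is up with the gripper: it fits at 87.5 mm wide at the lifted height. Now to the bare worktop at about (465, 200).

Emit:
move_arm([
  {"tx": -1.5,"ty": 2,"tz": 0,"rx": 0,"ry": 0,"rz": 0,"grip": -1},
  {"tx": -1.5,"ty": 4,"tz": 0,"rx": 0,"ry": 0,"rz": 0,"grip": -1},
  {"tx": -1.5,"ty": 5,"tz": 0,"rx": 0,"ry": 0,"rz": 0,"grip": -1},
  {"tx": -1,"ty": 5,"tz": 0,"rx": 0,"ry": 0,"rz": 0,"grip": -1},
  {"tx": -0.4,"ty": 4,"tz": 0,"rx": 0,"ry": 0,"rz": 0,"grip": -1},
])

```text
t: 29.88
position: [464.5, 180.3, 119.3]
tcp_rot: [-0.0, 0.685, 0.729, -0.001]
wrist_force: [0.6, 0.4, -1.2]
grip_width: 17.8
grasp_force: 25.0
```

Emit:
move_arm([
  {"tx": 0,"ty": 2.1,"tz": -1,"rx": 0,"ry": 0,"rz": 0,"grip": -1},
  {"tx": 0,"ty": 0,"tz": -3,"rx": 0,"ry": 0,"rz": 0,"grip": -1},
  {"tx": 0,"ty": 0,"tz": -3,"rx": 0,"ry": 0,"rz": 0,"grip": -1},
  {"tx": 0,"ty": 0,"tz": -1.5,"rx": 0,"ry": 0,"rz": 0,"grip": -1},
  {"tx": 0,"ty": 0,"tz": 0,"rx": 0,"ry": 0,"rz": 0,"grip": -1},
])

```text
t: 30.5
position: [465.5, 198.3, 34.0]
tcp_rot: [-0.0, 0.686, 0.728, -0.001]
wrist_force: [0.7, -0.9, -1.4]
grip_width: 17.9
grasp_force: 25.0
```

Emit:
move_arm([
  {"tx": 0,"ty": 0,"tz": -0.6,"rx": 0,"ry": 0,"rz": 0,"grip": -1},
  {"tx": 0,"ty": 0,"tz": -0.5,"rx": 0,"ry": 0,"rz": 0,"grip": -1},
  {"tx": 0,"ty": 0,"tz": -0.2,"rx": 0,"ry": 0,"rz": 0,"grip": -1},
  {"tx": 0,"ty": 0,"tz": -0.1,"rx": 0,"ry": 0,"rz": 0,"grip": -1},
  {"tx": 0,"ty": 0,"tz": 0,"rx": 0,"ry": 0,"rz": 0,"grip": -1},
])

```text
t: 31.12
position: [465.9, 199.6, 21.2]
tcp_rot: [0.0, 0.685, 0.728, 0.0]
wrist_force: [-0.6, 0.2, -1.2]
grip_width: 18.1
grasp_force: 25.0
```

Emit:
move_arm([
  {"tx": 0,"ty": 0,"tz": -0.1,"rx": 0,"ry": 0,"rz": 0,"grip": -1},
  {"tx": 0,"ty": 0,"tz": -0.1,"rx": 0,"ry": 0,"rz": 0,"grip": -1},
  {"tx": 0,"ty": 0,"tz": 0,"rx": 0,"ry": 0,"rz": 0,"grip": -1},
])

```text
t: 31.5
position: [465.9, 199.6, 19.6]
tcp_rot: [-0.0, 0.685, 0.728, 0.0]
wrist_force: [-1.5, 0.1, 7.5]
grip_width: 18.1
grasp_force: 25.0
```

Touchdown (Fz +7.5 N). Next I'll release, rise and check.

Emit:
move_arm([
  {"tx": 0,"ty": 0,"tz": 0,"rx": 0,"ry": 0,"rz": 0,"grip": -0.5},
  {"tx": 0,"ty": 0,"tz": 0,"rx": 0,"ry": 0,"rz": 0,"grip": -0.2},
  {"tx": 0,"ty": 0,"tz": 0,"rx": 0,"ry": 0,"rz": 0,"grip": -0.2},
  {"tx": 0,"ty": 0,"tz": 1,"rx": 0,"ry": 0,"rz": 0,"grip": -0.2},
  {"tx": 0,"ty": 0,"tz": 4,"rx": 0,"ry": 0,"rz": 0,"grip": -0.2},
])

```text
t: 32.12
position: [465.0, 198.9, 68.8]
tcp_rot: [-0.001, 0.685, 0.728, -0.002]
wrist_force: [0.3, 0.8, 0.3]
grip_width: 37.0
grasp_force: 0.0
```

Emit:
move_arm([
  {"tx": -1,"ty": 2,"tz": 5,"rx": 0,"ry": 0,"rz": 0,"grip": -0.2},
  {"tx": -1,"ty": 3,"tz": 5,"rx": 0,"ry": 0,"rz": 0,"grip": -0.2},
  {"tx": -1,"ty": 3,"tz": 5,"rx": 0,"ry": 0,"rz": 0,"grip": -0.2},
  {"tx": 0,"ty": 0,"tz": 0,"rx": 0,"ry": 0,"rz": 0,"grip": -0.2},
])

```text
t: 32.62
position: [436.0, 283.0, 222.6]
tcp_rot: [-0.0, 0.683, 0.73, 0.003]
wrist_force: [0.1, 0.8, -0.2]
grip_width: 37.2
grasp_force: 0.0
```

```bash
python3 - <<'E'
from h import *
o=bot.get_obs(); pic("wrist","pics/w13.png"); print(o["t"],o["position"],o["wrist_force"],o["grip_width"])
for d in bot.silhouettes("wrist","keeper")[:2]:
    w=np.array([ray("wrist",p,13,o)[:2] for p in np.argwhere(d["mask"])[:,::-1]],np.float32); print("keeper",d["confidence"],cv2.minAreaRect(w))
pic("top","pics/t2.png"); bt=bot
for n,z in(("glue_bottle",158),("tin_can",85),("oil_can",68),("pick",135)):
    for d in bot.silhouettes("top",n)[:1]: print(n,ray("top",d["position"],z)[:2].round())
pic("scene","pics/s2.png")
for n in("pick","awl","driver","glue_bottle","oil_can"): print(n,[(round(d["confidence"],2),np.round(d["position"])) for d in bot.silhouettes("scene",n)[:1]])
E
```

```text
32.625 [436.01456913 283.01295632 222.62200172] [ 0.13927864  0.76332639 -0.21226369] 37.235390283841376
keeper 0.88 ((466.1705322265625, 200.24012756347656), (87.18311309814453, 119.63025665283203), 2.877819776535034)
glue_bottle [608. 165.]
tin_can [351. 117.]
oil_can [655.  34.]
pick [560. 362.]
pick [(0.88, array([148., 208.]))]
awl [(0.62, array([170., 215.]))]
driver [(0.6, array([186., 230.]))]
glue_bottle [(0.56, array([222., 188.]))]
oil_can [(0.98, array([254., 177.]))]
```

```bash
python3 -c "
from cell import bot; print(bot.job_done())"
```

```text
the job is handed in; nothing more can be done
None
```

The job is handed in at about 33 s: all six buttons are clear, the pick is back in its hole and the keeper lies flat, pad down, beside the tray; midway the gripper body brushed the parts-box lid (about 8 N), so I backed the pick about 10 mm along the gap to turn the gripper, never lifting it out.

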